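# Clamp a spoon blank for carving

## Task

Slide the rough spoon blank, wide end first, under the pad of the hold-down clamp until its wide end rests against the low stop, lying flat on the wooden bed, centred and square. Then, with the lever still standing up, screw the clamp bolt in clockwise by its lever until the screw stops and the pad presses the blank, and fold the lever fully down. Leave everything else on the bench where it is.

Things in the scene. Friction and masses are not known exactly. Their poses are not given: they have to be found in the camera images.
- clamp: Grey cast bench clamp, fixed; place and yaw vary. Origin on the bench surface straight under the bolt axis, +z up. The blank is slid in along +x, from the open -x side. Wooden bed: top 30 mm above the bench, x -55 to +60, y -40 to +40 mm; beside it, to y +79, grey metal of the same height. Nothing of the clamp lies at x below -55 mm
- clamp_stop (a point): Foot of the stop: a steel block across the far end of the bed, 60 mm wide in y, 12 mm thick, 14 mm high above the bed. The point is on the bed in the middle of its face towards -x, at x +40, y 0, z +30 mm of clamp; axes as clamp
- clamp_arm (a point): Top of the arm on the bolt axis, 95 mm above the bench; axes as clamp. The arm, 36 mm wide in x, its underside 77 mm above the bench, runs from here over the bed to a post at y +55 to +79 mm. A round boss of radius 22 mm on the bolt axis reaches down to 75 mm
- clamp_pad: Round rubber pad, radius 17 mm, 10 mm thick, under the boss at the lower end of the bolt; origin in the centre of its underside. It does not turn, goes down with the bolt, and has a spring of 5 N per mm behind it. It starts 57 to 59 mm above the bench, so a blank 20 mm thick on the 30 mm bed passes under it
- clamp_screw (a joint): Turn of the bolt in rad: grows clockwise seen from above, 0 (backed out) to a hard stop at 3.0; starts at 0.2 to 0.7. Each rad lowers bolt, head, lever and pad 4 mm. The pad meets the blank at about 2.5; at the stop it presses with about 10 N: that is snug. Friction 0.12 N m; stays where left. Most wrists need more than one grasp of the lever
- clamp_lever (a joint): Fold of the lever in rad: 0 stands upright on the bolt axis (open), pi/2 = 1.571 lies level (closed, hard stop); starts between 0 and 0.12. Friction 0.10 N m; stays where it is left
- lever_pivot (a point): Pivot of the lever in the fork of the bolt head, on the bolt axis, 124 mm above the bench minus 4 mm per rad of clamp_screw. Axes turn with the lever: z along it from pivot to tip, y along the pivot pin, x normal to the broad face, to the side the lever folds to. With the screw at its stop the lever folds along the clamp's +y, over the arm
- lever_tip (a point): Outer end of the lever, 95 mm from the pivot; axes as lever_pivot. The lever is a black paddle 22 mm wide (y) and 12 mm thick (x), even along its length. It stands in a round steel head of radius 19 mm with two fork cheeks, from 16 mm below the pivot to 14 mm above it
- blank: Rough wooden spoon blank, 180 mm long, 20 mm thick, 0.06 to 0.12 kg, flat on the bench left or right of the clamp: a wide block 70 x 50 mm and a straight handle 110 mm long, 24 mm wide. Origin on the underside in the middle of the wide block; +x away from the handle, +z up. Wide end at x +35 mm, handle x -35 to -145 mm; centre of mass x -39 mm
- blank_end (a point): Middle of the lower edge of the blank's wide end; axes as blank. Belongs at x = +40, y = 0, z = +30 mm of clamp, with the blank's x along the clamp's x
- spoon: a finished wooden spoon, 170 mm long, with a ROUND 48 mm bowl and a thin rod handle; not the blank. It lies flat, in the place across the bench from the blank; leave alone
- glue: yellow glue bottle, 58 mm wide, 150 mm tall, standing; leave alone
- sander: cork sanding block 90 x 55 x 35 mm; leave alone
- chisel: chisel, 190 mm, dark wooden handle, lying near the robot; leave alone
- mallet: round carving mallet, 165 mm, lying at the back right; leave alone
- tin: low round wax tin, 70 mm wide, 24 mm high, near the robot on the right; leave alone
- mug: ceramic mug, 72 mm wide, 85 mm tall; leave alone
There are look-alikes about, which are no part of the job. What is shaped like the blank but green or red is not meant.

How it is judged:
By the outcome, as a careful person would: the job done as asked, in the order asked, and still so for the second after the job is handed in, with the robot touching nothing.
It also fails if it takes over 72 s, if anything falls off the work surface, if the arm or the gripper's body presses on something with over 40 N, if the wrist force passes 120 N, or if a joint passes its speed limit or range.

## Robot

A 7-joint arm with a two-finger parallel gripper is mounted at the origin on the work surface. World frame = base frame: x ahead of the robot, y to its left, z up, the work surface at z = 0. Lengths are in mm, angles in rad, forces in N, time in s.
With the tool pointing down it reaches from about 425 to 925 mm from the base axis. Payload 6.8 kg.
Tool frame: the origin (TCP) lies on the centre line of the jaws, within the pads' length; the fingertips stand 17 mm ahead of it and the grasp point (between the pads) lies 2 mm behind it (tcp_to_tips is the distance from the TCP to the fingertips, in mm); z points along the fingers, y is the direction in which the jaws open and shut (so a half turn about z gives the same grasp; the last joint's range is limited). The gripper opens to 85 mm and grips with 20 to 120 N. Pads are 22 mm wide; open, the fingers measure 114 mm over their backs; the gripper's body (76 mm by 85 mm) begins 54 mm behind the grasp point. The pads swing forward as they close: fully open they stand 13 mm farther back than shut.
Start: joints at [-1.41, 0.477, 0.022, 1.555, -0.011, 1.109, -0.083], TCP at [179.259, 650.779, 248.308] pointing down, gripper open.
Joint ranges: [-2.96, 2.96], [-0.34, 2.1], [-1.41, 1.46], [0.24, 2.44], [-1.37, 4.51], [0.17, 1.92], [-2.96, 2.96]. Speed limits (rad/s): [2.39, 2.39, 3.14, 3.14, 3.14, 3.14, 3.14].

## Interface

Orientations are given as a rotation vector (axis times angle).
In Python, from bench import * gives the robot as it stands.
- The arm moves only by the tool servo_tool, never from a script. Its argument "series" is a list that holds one entry, the list of rows, each a list of 4 numbers: the shift along the world's x, y, z scaled (see below), then the turn about the world's z scaled (see below). In form: [[[tx, ty, tz, turn], ...]]. A call has 1 to 12 rows; each row shifts and turns the commanded pose from where the row before left it; what a row does not reach is not made up. The controller multiplies each number of a shift by 0.04 m and each number of a turn by 6 degrees. A row lasts 1/8 s, in which the tool goes at most 62.5 mm and 10.7 degrees, less where a joint would pass 70% of its speed; a pose out of reach is approached as far as the arm can. A call with a number of a shift or a turn outside -1 to 1 is refused whole. A call with a gripper value outside its range is refused whole. "jaw" is the closure, from 0 (fully open) to 1 (shut), set as the call begins (left out, the last holds). The fingers move at their own pace and stop on an object; "newtons" is the grip in N (left out, the last holds). Time passes only in rows, so rows that do not move let the fingers close. It gives the time, the measured TCP pose, the force and the opening at its end, in the units of the state.
- state(): the state, without advancing time (a new reading comes with each control period).
- get_image(name): name is "scene" or "top" or "wrist"; returns a dict with "pixels" (420x560x3 uint8, blue, green, red), "depth" (420x560 float32, mm along the optical axis (not along the pixel's ray), 0 where there is no reading), "intrinsics" (3x3 intrinsics, pixels), "T" (4x4, takes a point from camera to world coordinates). Camera axes: x right, y down, z forward; pixel columns grow to the right and rows downward; lengths in mm; the calibration is good to about 2 mm. A picture is of the moment at which its call begins.
- finish_job(): hands the job in, once; it reports no verdict.
Trained networks look in the newest picture that a camera, given by its name, has taken for a name from the list of things; names that differ only in an ending like _2 or _b are one class to them, and where a whole thing is asked for, a point or a joint stands for the part that bears it (a point fixed in the world has none). Each returns a list of dicts, best first, with "score" (0 to 1); they miss things now and then, are a little off and sometimes report something else, mostly with a low value. They report only what shows in the picture. A call takes as long as a camera call. They do not tell look-alikes from the thing itself.
- search_frame(target, camera): "location" ([column, row] as shares, 0 to 1, of the picture: columns of its width, rows of its height, amid what is visible of it).
- landmark_of(target, camera): "location" ([column, row] as shares, 0 to 1, of the picture: columns of its width, rows of its height: a listed point, or the origin of a listed thing).
The state is a dict: "t": time; "joint_positions": joint angles; "joint_vel": joint speeds; "effort": joint torques, N m; "ee_pos": TCP position; "tool_rot": TCP orientation; "contact_force": force on the tool from outside, world axes, zero at the start; "moment": the same for the moment, N m; "opening": finger opening in mm.
Only numpy, scipy, OpenCV 4.12 (cv2) and the standard library are available. Lean on these libraries where they do the work, as an engineer would, in place of code of your own. Each camera call takes 0.05 s, during which the arm holds its last target.

## Working session

There is one attempt and no reset: what is moved stays moved. The work goes in short steps, Python scripts to look and compute and a tool call to move; the robot and the scene stay as the last step left them, time stands still between calls to the robot, and variables do not carry over. Pictures are saved under pics/ and viewed, and the job is handed in when it is done.

Besides the shell and the picture viewer there is one more tool, called after "Emit:" by a JSON object that holds its "fn" and its "kwargs", one argument or row to a line. servo_tool: Moves the arm, as the interface text tells. Its arguments: {"type":"object","properties":{"series":{"type":"array"},"jaw":{"type":"number"},"newtons":{"type":"number"}},"required":["series"]}

```bash
ls; mkdir -p pics; python3 - <<'E'
from bench import *
import cv2,pickle
s=state();print(s)
for n in ["scene","top","wrist"]:
    g=get_image(n);cv2.imwrite(f"pics/{n}0.png",g["pixels"]);pickle.dump(g,open(f"/tmp/{n}0.pkl","wb"));print(n,g["intrinsics"],g["T"])
E
```

```text
pics
{'t': 0.0, 'joint_positions': array([-1.41010993,  0.4778193 ,  0.02232285,  1.55641406, -0.01150257,
        1.10931541, -0.0830885 ]), 'joint_vel': array([ 2.30653319e-04, -8.50058723e-04, -8.82909478e-05,  1.48307169e-04,
       -6.45428462e-04,  2.02162410e-03,  5.41009067e-04]), 'effort': array([ 5.81496170e-04, -5.96448255e+01,  1.60839424e+00, -2.81202257e+01,
        1.25180781e-02,  9.41197271e-03,  8.80844368e-06]), 'ee_pos': array([179.10861407, 650.2344359 , 247.32827798]), 'tool_rot': array([-4.20849041e-01, -3.11315486e+00,  2.86557484e-03]), 'contact_force': array([0.07879395, 0.0907568 , 0.5282046 ]), 'moment': array([-0.0359004 ,  0.01963273,  0.00193317]), 'opening': 85.30487129159229}
scene [[533.04734533   0.         271.06239224]
 [  0.         533.04734533 204.75852499]
 [  0.           0.           1.        ]] [[ 1.20248688e-02  5.36590745e-01 -8.43756941e-01  1.82166938e+03]
 [ 9.99715386e-01  1.09362385e-02  2.12024694e-02 -1.13820821e+02]
 [ 2.06045760e-02 -8.43771753e-01 -5.36306517e-01  9.96075309e+02]
 [ 0.00000000e+00  0.00000000e+00  0.00000000e+00  1.00000000e+00]]
top [[510.08508353   0.         283.3610223 ]
 [  0.         510.08508353 211.5866858 ]
 [  0.           0.           1.        ]] [[-6.09602251e-03 -9.85621875e-01  1.68856026e-01  3.16443534e+02]
 [-9.99980750e-01  6.20380687e-03  1.10760581e-04 -8.92448797e+01]
 [-1.15671823e-03 -1.68852100e-01 -9.85640721e-01  1.36574311e+03]
 [ 0.00000000e+00  0.00000000e+00  0.00000000e+00  1.00000000e+00]]
wrist [[323.04875835   0.         282.1301785 ]
 [  0.         323.04875835 213.07570762]
 [  0.           0.           1.        ]] [[ 2.64936198e-01  9.23448922e-01  2.77580438e-01  1.08241379e+02]
 [ 9.64263677e-01 -2.53096701e-01 -7.83429733e-02  6.70857188e+02]
 [-2.09104119e-03  2.88416623e-01 -9.57502731e-01  3.73165615e+02]
 [ 0.00000000e+00  0.00000000e+00  0.00000000e+00  1.00000000e+00]]
```

View pics/scene0.png

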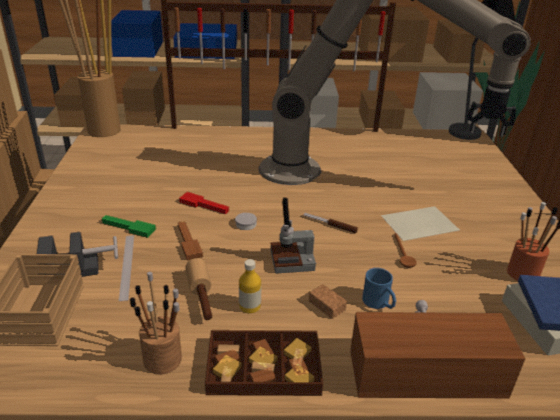

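View pics/top0.png

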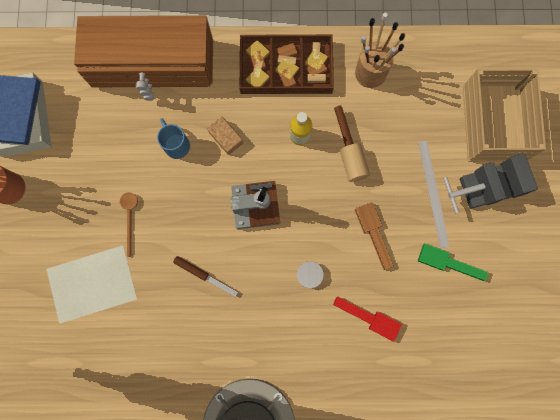

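View pics/wrist0.png

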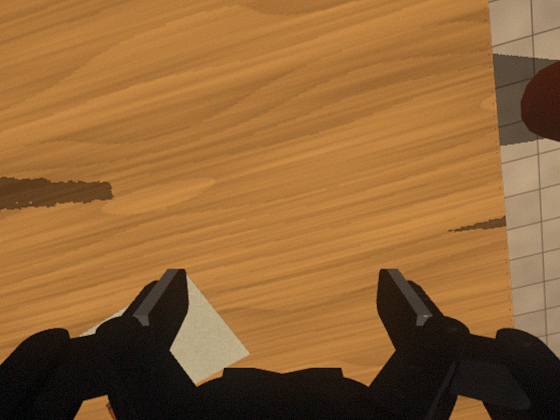

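```bash
cat > h.py <<'E'
from bench import *
import numpy as np,cv2,pickle
def cloud(g):
    d=g["depth"].astype(float);K=g["intrinsics"];v,u=np.mgrid[0:d.shape[0],0:d.shape[1]]
    P=np.stack([(u-K[0,2])*d/K[0,0],(v-K[1,2])*d/K[1,1],d,np.ones_like(d)],-1)
    W=P@g["T"].T
    W=W[...,:3].copy();W[d==0]=np.nan
    return W
def ray(g,px,z):
    K=g["intrinsics"];r=g["T"][:3,:3]@np.array([(px[0]-K[0,2])/K[0,0],(px[1]-K[1,2])/K[1,1],1]);o=g["T"][:3,3]
    return o+r*(z-o[2])/r[2]
def loc(t,c,f):
    out=[]
    for r in f(t,c)[:3]: out.append((np.round(np.array(r["location"])*[560,420],1).tolist(),round(r["score"],2)))
    return out
E
python3 - <<'E'
from h import *
g=pickle.load(open("/tmp/top0.pkl","rb"))
Z=dict(clamp=0,clamp_stop=30,clamp_arm=95,lever_pivot=122,lever_tip=217,blank=0,blank_end=0,clamp_pad=58)
for t in Z:
    for c in ["top","scene"]:
        gg=pickle.load(open(f"/tmp/{c}0.pkl","rb"))
        L=loc(t,c,landmark_of);print(t,c,[(p,s,np.round(ray(gg,p,Z[t]),1)[:2].tolist()) for p,s in L])
print(loc("blank","top",search_frame))
W=cloud(g)
# blank mask
hsv=cv2.cvtColor(g["pixels"],cv2.COLOR_BGR2HSV)
m=(W[...,2]>8)&(W[...,2]<35);m[:195]=0;m[275:]=0;m[:,:345]=0;m[:,400:]=0
p=W[m][:,:2];print(len(p),np.median(W[m][:,2]));
n,l,st,c=cv2.connectedComponentsWithStats(m.astype(np.uint8));print(st)
r=cv2.minAreaRect(p.astype(np.float32));print(r,cv2.boxPoints(r))
E
```

```text
clamp top [([260.6, 206.5], 0.56, [564.9, -27.2])]
clamp scene [([283.6, 258.0], 0.87, [552.9, -40.2]), ([334.3, 226.6], 0.15, [384.2, 131.9])]
clamp_stop top [([262.6, 186.7], 0.86, [613.3, -33.9]), ([259.9, 200.1], 0.74, [576.8, -26.7]), ([259.6, 205.3], 0.42, [562.7, -25.9])]
clamp_stop scene [([287.4, 259.1], 0.89, [596.1, -31.5])]
clamp_arm top [([259.8, 197.0], 0.71, [572.1, -29.5]), ([175.5, 142.5], 0.56, [717.3, 189.0])]
clamp_arm scene [([289.4, 234.8], 0.83, [565.3, -27.0])]
lever_pivot top [([298.9, 135.1], 0.75, [726.3, -129.8]), ([260.0, 198.7], 0.52, [562.4, -31.3])]
lever_pivot scene [([285.7, 223.7], 0.47, [548.0, -38.0])]
lever_tip top [([260.4, 189.9], 0.4, [564.2, -36.6])]
lever_tip scene [([286.7, 198.9], 0.54, [564.8, -39.2])]
blank top [([434.9, 258.5], 0.74, [420.6, -493.4]), ([381.8, 326.5], 0.71, [243.9, -344.6]), ([368.0, 218.0], 0.6, [531.3, -318.4])]
blank scene [([193.0, 251.0], 0.76, [522.4, -315.9]), ([192.1, 201.6], 0.74, [239.6, -350.5]), ([145.8, 232.4], 0.7, [427.3, -476.8])]
blank_end top [([418.8, 252.5], 0.97, [436.9, -451.2]), ([398.5, 333.3], 0
[... 217 characters left out ...]
[]
clamp_pad scene [([285.5, 242.2], 0.6, [551.4, -36.5])]
[([443.0, 263.9], 0.8), ([375.0, 227.7], 0.67), ([374.4, 322.3], 0.58)]
922 19.75098261011715
[[     0      0    560    420 234278]
 [   361    201      1      1      1]
 [   355    202     38     68    915]
 [   354    232      1      1      1]
 [   369    254      1      1      1]
 [   364    261      1      1      1]
 [   364    264      1      1      1]
 [   380    265      1      1      1]
 [   371    272      1      1      1]]
((482.58868408203125, -318.4001159667969), (191.96495056152344, 74.48566436767578), 12.276939392089844) [[ 380.882   -302.4184 ]
 [ 396.72043 -375.20068]
 [ 584.2954  -334.38184]
 [ 568.4569  -261.59955]]
```

Emit:
{"fn": "servo_tool", "kwargs": {
  "series": [
    [[0.75, -0.97, 0.1, 0], [0.75, -0.97, 0.1, 0], [0.75, -0.97, 0.1, 0], [0.75, -0.97, 0.1, 0], [0.75, -0.97, 0.1, 0], [0.75, -0.97, 0, 0], [0.75, -0.97, 0, 0], [0.75, -0.97, 0, 0], [0.75, -0.97, 0, 0], [0, -1, 0, 0], [0, -1, 0, 0], [0, -1, 0, 0]]
  ]
}}

```text
t: 2.5
ee_pos: [449.3, 180.2, 268.5]
tool_rot: [0.421, 3.113, 0.001]
contact_force: [0.5, -0.4, -0.1]
opening: 85.1
```

Emit:
{"fn": "servo_tool", "kwargs": {
  "series": [
    [[0, -1, 0, 0], [0, -1, 0, 0], [0, -1, 0, 0], [0, -1, 0, 0], [0, -1, 0, 0], [0, -1, 0, 0], [0, -1, 0, 0], [0, -1, 0, 0], [0, 0, 0, 0], [0, 0, 0, 0]]
  ]
}}

```text
t: 3.75
ee_pos: [449.3, -137.9, 268.3]
tool_rot: [0.421, 3.113, 0.001]
contact_force: [-0.3, -0.1, 0.7]
opening: 85.4
```

```bash
python3 - <<'E'
from h import *
s=state();print({k:np.round(v,3) for k,v in s.items()})
g=get_image("wrist");cv2.imwrite("pics/w1.png",g["pixels"]);pickle.dump(g,open("/tmp/w1.pkl","wb"))
E
```

```text
{'t': np.float64(3.75), 'joint_positions': array([-0.326,  0.11 ,  0.539,  2.032, -0.067,  1.016,  1.547]), 'joint_vel': array([-0.014, -0.   , -0.016,  0.003,  0.001, -0.001,  0.001]), 'effort': array([ 9.4200e-01, -2.8781e+01,  2.5740e+00, -2.6745e+01,  9.0000e-02,
       -7.0000e-03,  2.1000e-02]), 'ee_pos': array([ 449.301, -137.907,  268.331]), 'tool_rot': array([4.210e-01, 3.113e+00, 1.000e-03]), 'contact_force': array([-0.287, -0.116,  0.671]), 'moment': array([-0.023, -0.02 , -0.009]), 'opening': np.float64(85.404)}
```

View pics/w1.png

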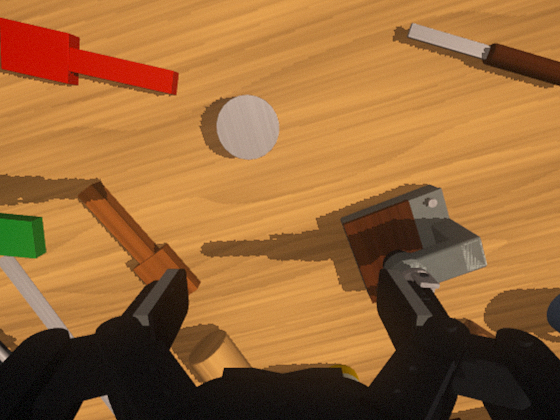

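```bash
python3 - <<'E'
from h import *
from scipy.optimize import minimize
for nm in ["w1","top0","scene0"]:
    g=pickle.load(open(f"/tmp/{nm}.pkl","rb"));W=cloud(g)
    x,y,z=W[...,0],W[...,1],W[...,2]
    print(nm,"bench z near",np.nanmedian(z[(np.abs(x-450)<30)&(np.abs(y+200)<30)]))
    m=(z>13)&(z<26)&(np.abs(x-480)<130)&(np.abs(y+320)<75)
    if nm=="w1":
        n,l,st,c=cv2.connectedComponentsWithStats(m.astype(np.uint8));print(st[st[:,4]>50]);
        i=1+np.argmax(st[1:,4]);m=l==i
    p=W[m][:,:2];print(len(p),np.median(W[m][:,2]))
    # silhouette fit: maximise coverage: rectangles wide 70x50, handle
    gx,gy=np.meshgrid(np.arange(-180,81,2.),np.arange(-60,61,2.))
    from scipy.spatial import cKDTree
    def sd(q):
        # signed dist (approx) to blank outline, q in blank frame
        def box(cx,hx,hy):
            d=np.abs(q-[cx,0])-[hx,hy];return np.linalg.norm(np.maximum(d,0),axis=1)+np.minimum(d.max(1),0)
        return np.minimum(box(0,35,25),box(-87.5,57.5,12))
    best=None
    # points near: inside should have sd<0, outside (bench) >0
    mo=(z<8)&(np.abs(x-480)<140)&(np.abs(y+320)<90)&(z>-10)
    po=W[mo][:,:2]
    def cost(v):
        c,s=np.cos(v[2]),np.sin(v[2]);R=np.array([[c,-s],[s,c]])
        a=sd((p-v[:2])@R);b=sd((po-v[:2])@R)
        return np.sum(np.clip(a,0,8))+np.sum(np.clip(-b,0,8))*0.5
    for yaw in [0.2,.4,.6]:
        r=minimize(cost,[530,-317,yaw],method="Nelder-Mead",options=dict(xatol=.05,fatol=.1,initial_simplex=[[530,-317,yaw],[540,-317,yaw],[530,-307,yaw],[530,-317,yaw+.1]]))
        if best is None or r.fun<best.fun: best=r
    print("blank",best.x,best.fun/len(p))
    m=(z>26)&(z<34)&(np.abs(x-560)<110)&(np.abs(y+20)<120)
    print("bed",m.sum(),cv2.minAreaRect(W[m][:,:2].astype(np.float32)),np.median(z[m]))
    m=(z>90)&(z<99)&(np.abs(x-560)<110)&(np.abs(y+20)<120)
    r=cv2.minAreaRect(W[m][:,:2].astype(np.float32));print("arm",m.sum(),r,cv2.boxPoints(r).round(1).tolist(),np.median(z[m]))
    m=(z>160)&(z<235)&(np.abs(x-560)<90)&(np.abs(y+20)<90)
    q=W[m]
    for a in range(110,235,15):
        k=(z>a)&(z<a+15)&(np.abs(x-560)<70)&(np.abs(y+30)<60)
        if k.sum(): print(a,k.sum(),np.median(W[k],0).round(1),np.ptp(W[k],0).round(0))
E
```

```text
w1 bench z near 316.2281321818235
[[     0      0    560    420 232251]
 [    78    184    105    101   2807]
 [   186    272     13     23    142]]
2807 20.098161230644223
blank [ 5.33301275e+02 -3.16468928e+02  3.47347918e-01] 0.042121402705562964
bed 5086 ((567.4033203125, -14.521598815917969), (115.79946899414062, 119.2009048461914), 6.8653411865234375) 30.134032042015463
arm 2241 ((562.27734375, -2.615062713623047), (38.4559440612793, 93.3373031616211), 3.912764072418213) [[539.9000244140625, 42.599998474121094], [546.2999877929688, -50.5], [584.5999755859375, -47.900001525878906], [578.2999877929688, 45.29999923706055]] 94.91501615126987
110 236 [550.5 -33.9 115.1] [29. 27. 15.]
125 270 [551.9 -30.1 134.9] [13. 17. 15.]
140 73 [556.4 -32.4 147.5] [ 5.  8. 15.]
155 65 [556.  -33.1 162.5] [ 5.  7. 14.]
170 23 [555.7 -33.8 174.4] [4. 4. 7.]
top0 bench z near 0.22728796423962194
868 19.870961991922513
blank [ 5.32433967e+02 -3.15976962e+02  3.48586363e-01] 0.023890171687418117
bed 979 ((566.7027587890625, -14.4039306640625), (116.38822937011719, 118.81343841552734), 6.8151807785034
[... 797 characters left out ...]
0339355469), (123.63904571533203, 120.18829345703125), 6.314580917358398) 31.75565799410589
arm 226 ((566.3160400390625, -5.864566802978516), (41.30996322631836, 100.76603698730469), 9.949850082397461) [[537.2999877929688, 40.20000076293945], [554.7000122070312, -59.099998474121094], [595.4000244140625, -51.900001525878906], [578.0, 47.29999923706055]] 96.63316027734072
110 68 [577.7 -34.2 117. ] [40. 35. 15.]
125 50 [577.5 -33.4 132.8] [35. 27. 15.]
140 35 [572.9 -38.7 145.6] [24. 26. 13.]
155 28 [572.5 -36.8 162.2] [23. 15. 13.]
170 26 [572.6 -40.  179.5] [18. 15. 14.]
185 29 [571.5 -43.3 192.7] [20. 15. 14.]
200 32 [569.8 -43.9 208.6] [23. 18. 14.]
215 16 [566.4 -43.9 218. ] [19. 11.  6.]
```

```bash
python3 - <<'E'
from h import *
g=pickle.load(open("/tmp/w1.pkl","rb"));W=cloud(g)
x,y,z=W[...,0],W[...,1],W[...,2]
o=np.array([566,-37.])
for lo,hi,nm in [(26,34,"bed"),(90,99,"arm")]:
  m=(z>lo)&(z<hi)&(np.abs(x-560)<110)&(np.abs(y+20)<120)
  P=W[m][:,:2]-o
  for th0 in [0.07,0.12]:
    th=th0
    for it in range(4):
      c,s=np.cos(th),np.sin(th);Q=P@np.array([[c,-s],[s,c]])
      res={}
      # extremes per slice
      for ax,b in [(0,1)]:
        bins=np.round(Q[:,1]/2).astype(int)
        L=[(b_*2,np.percentile(Q[bins==b_,0],1),np.percentile(Q[bins==b_,0],99)) for b_ in np.unique(bins) if (bins==b_).sum()>8]
        L=np.array(L)
      bins=np.round(Q[:,0]/2).astype(int)
      M=np.array([(b_*2,np.percentile(Q[bins==b_,1],1),np.percentile(Q[bins==b_,1],99)) for b_ in np.unique(bins) if (bins==b_).sum()>8])
      k=np.abs(L[:,1]-np.median(L[:,1]))<4
      pf=np.polyfit(L[k,0],L[k,1],1); th-=pf[0]
    print(nm,th,"xlo",np.median(L[:,1]),"xhi",np.median(L[:,2]),"ylo",np.median(M[:,1]),"yhi",np.median(M[:,2]))
  print(L[::3].round(1).tolist());print(M[::3].round(1).tolist())
img=cv2.resize(g["pixels"][170:320,310:520],None,fx=3.5,fy=3.5,interpolation=cv2.INTER_CUBIC);cv2.imwrite("pics/w1c.png",img)
g=pickle.load(open("/tmp/top0.pkl","rb"))
img=cv2.resize(g["pixels"][165:245,215:300],None,fx=7,fy=7,interpolation=cv2.INTER_CUBIC);cv2.imwrite("pics/t0c.png",img)
E
```

```text
bed 0.1223061747579398 xlo -53.12655707330304 xhi 10.0275006433728 ylo -36.392490252942565 yhi 57.73711719428946
bed 0.11840483677059692 xlo -53.00764102775477 xhi 10.131809989975844 ylo -36.375300946579614 yhi 57.76319037572712
[[-38.0, -48.3, 59.0], [-32.0, -53.1, 59.3], [-26.0, -53.3, 41.7], [-20.0, -53.1, 30.7], [-14.0, -53.5, 17.2], [-8.0, -53.3, 9.5], [-2.0, -53.4, 3.8], [4.0, -53.2, 1.0], [10.0, -53.5, 0.7], [16.0, -53.1, 1.4], [22.0, -53.3, 7.5], [28.0, -53.3, 10.1], [34.0, -53.3, 11.3], [40.0, -52.6, 11.4], [46.0, -52.6, 11.4], [52.0, -52.5, 11.6], [58.0, -52.4, 10.7], [64.0, -52.9, -14.8], [70.0, -53.1, -14.8], [76.0, -52.9, -15.4], [82.0, -53.0, -14.7]]
[[-54.0, -35.9, 77.3], [-48.0, -36.1, 80.3], [-42.0, -35.4, 79.5], [-36.0, -35.5, 80.8], [-30.0, -35.9, 80.0], [-24.0, -36.4, 79.4], [-18.0, -36.0, 80.1], [-12.0, -35.9, 57.8], [-6.0, -36.5, 57.3], [0.0, -36.4, 57.8], [6.0, -37.2, 57.7], [12.0, -36.0, 57.0], [18.0, -37.1, -10.4], [24.0, -36.5, -18.5], [30.0, -37.2, -20.6], [36.0, -36.7, -23.5], [42.0, -37.2, -25.6], [50.0, -37.1, -28.8]]
arm 0.07726324225979846 xlo -18.49420932264874 xhi 15.060714687894205 ylo 22.854927420668297 yhi 79.5651074218828
arm 0.07726324213723425 xlo -18.494213046495403 xhi 15.060709310043332 ylo 22.854927339926064 yhi 79.56510654187463
[[-8.0, -17.8, -14.4], [-2.0, -19.7, -8.3], [4.0, -20.0, -9.9], [10.0, -19.3, -9.1], [16.0, -17.0, -6.3], [22.0, -17.6, -1.1], [28.0, -17.7, 12.0], [34.0, -17.7, 16.7], [40.0, -18.0, 16.5], [46.0, -17.9, 15.5], [52.0, -18.4, 16.2], [58.0, -18.7, 15.2], [64.0, -19.0, 15.7], [70.0, -19.2, 15.6], [76.0, -19.3, 14.6]]
[[-20.0, -3.1, 78.7], [-14.0, -11.4, 79.5], [-8.0, -3.0, 79.7], [-2.0, 21.8, 78.4], [4.0, 25.4, 80.0], [10.0, 27.4, 80.3], [16.0, 29.8, 76.7]]
```

View pics/w1c.png

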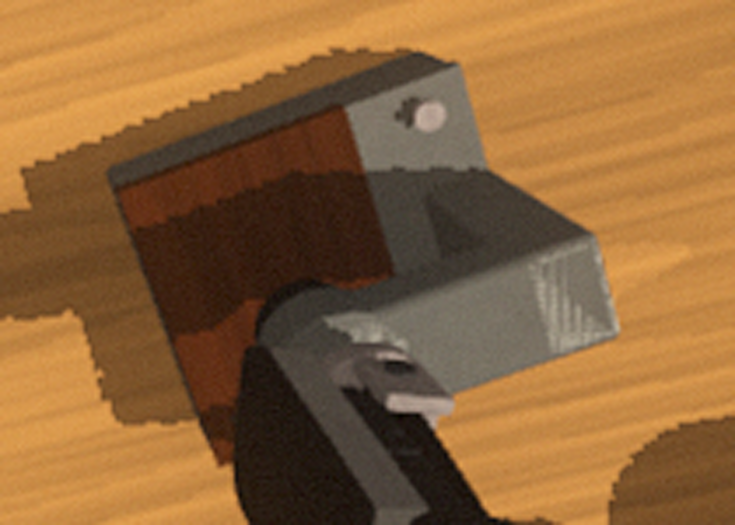

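View pics/t0c.png

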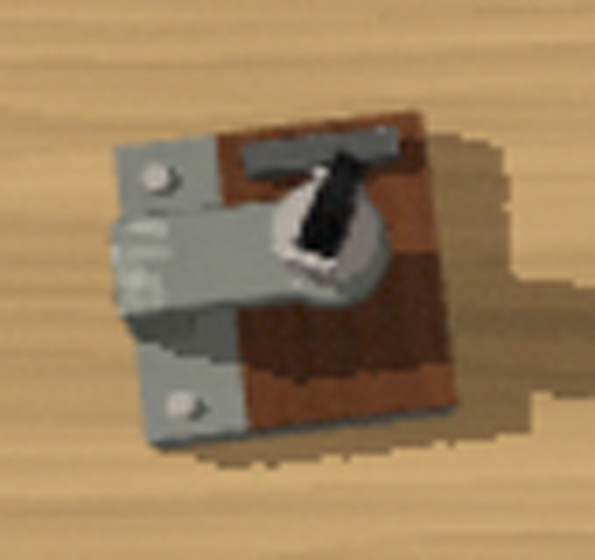

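Emit:
{"fn": "servo_tool", "kwargs": {
  "series": [
    [[0, -0.87, -0.6, 0.98], [0, -0.87, -0.6, 0.98], [0, -0.87, -0.6, 0.98], [0, -0.87, -0.6, 0.98], [0, -0.87, -0.6, 0.98], [0, -0.87, -0.6, 0.98], [0, 0, 0, 0], [0, 0, 0, 0]]
  ],
  "jaw": 0.45,
  "newtons": 50
}}

```text
t: 4.8
ee_pos: [449.9, -345.8, 124.3]
tool_rot: [-0.543, 3.094, 0.002]
contact_force: [-0.0, 0.6, 0.5]
opening: 46.8
```

```bash
cat >> h.py <<'E'
from scipy.spatial.transform import Rotation as Ro
def st():
    s=state();R=Ro.from_rotvec(s["tool_rot"]).as_matrix();
    print("t",round(float(s["t"]),2),"p",np.round(s["ee_pos"],1),"yaw_toolx",round(float(np.arctan2(R[1,0],R[0,0])),4),"tilt",np.round(R[:2,2],3),"q",np.round(s["joint_positions"],2),"F",np.round(s["contact_force"],1),"M",np.round(s["moment"],2),"op",round(float(s["opening"]),1))
    return s
def snap(c,n):
    g=get_image(c);cv2.imwrite(f"pics/{n}.png",g["pixels"]);pickle.dump(g,open(f"/tmp/{n}.pkl","wb"));return g
E
python3 - <<'E'
from h import *
st();snap("wrist","w2")
E
```

```text
t 4.8 p [ 449.9 -345.8  124.3] yaw_toolx -2.794 tilt [-0.     0.001] q [ 0.21  0.48  0.44  1.95 -0.29  0.77  2.73] F [-0.   0.6  0.5] M [-0.01  0.01 -0.  ] op 46.8
```

View pics/w2.png

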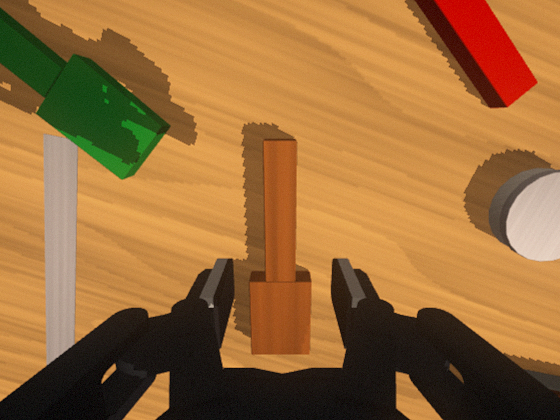

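Emit:
{"fn": "servo_tool", "kwargs": {
  "series": [
    [[-0.03, -0.03, -0.6, 0], [0, 0, -0.6, 0], [0, 0, -0.6, 0], [0, 0, -0.5, 0], [0, 0, -0.22, 0], [0, 0, 0, 0]]
  ]
}}

```text
t: 5.6
ee_pos: [448.1, -348.1, 23.4]
tool_rot: [0.543, -3.094, -0.001]
contact_force: [-0.8, 0.2, -0.1]
opening: 46.9
```

Emit:
{"fn": "servo_tool", "kwargs": {
  "series": [
    [[0, 0, 0, 0], [0, 0, 0, 0], [0, 0, 0, 0], [0, 0, 0, 0]]
  ],
  "jaw": 0.9,
  "newtons": 50
}}

```text
t: 6.1
ee_pos: [448.6, -349.0, 24.5]
tool_rot: [-0.542, 3.093, -0.002]
contact_force: [-0.9, 0.3, 6.0]
opening: 22.9
```

```bash
python3 - <<'E'
from h import *
st();snap("wrist","w3")
E
```

```text
t 6.1 p [ 448.6 -349.    24.5] yaw_toolx -2.7949 tilt [ 0.002 -0.001] q [ 0.29  0.64  0.35  1.98 -0.38  0.58  2.81] F [-0.9  0.3  6. ] M [0.08 0.15 0.  ] op 22.9
```

View pics/w3.png

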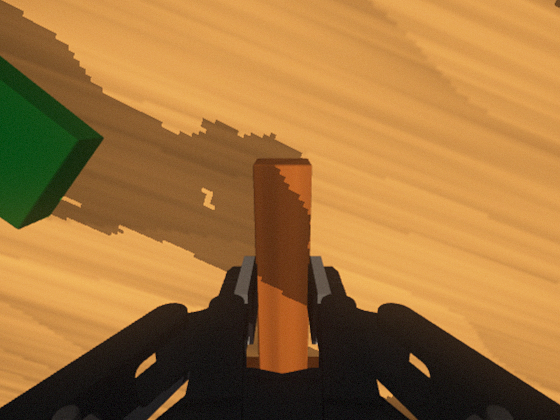

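Emit:
{"fn": "servo_tool", "kwargs": {
  "series": [
    [[0, 0, 0.4, 0], [0, 0, 0.5, 0], [0, 0.2, 0.4, 0], [-0.05, 0.65, 0, -0.27], [-0.06, 0.7, 0, -0.27], [-0.06, 0.7, 0, -0.27], [-0.06, 0.7, 0, -0.27], [-0.06, 0.7, 0, -0.27], [-0.06, 0.7, 0, -0.27], [-0.06, 0.7, 0, -0.28], [-0.05, 0.65, 0, -0.28], [0, 0, 0, 0]]
  ]
}}

```text
t: 7.65
ee_pos: [429.6, -117.9, 76.1]
tool_rot: [-0.193, 3.135, 0.002]
contact_force: [-0.1, 0.6, -0.6]
opening: 22.4
```

```bash
python3 - <<'E'
from h import *
st();snap("wrist","w4");snap("top","t4")
g=pickle.load(open("/tmp/t4.pkl","rb"));cv2.imwrite("pics/t4c.png",cv2.resize(g["pixels"][150:300,200:400],None,fx=4,fy=4,interpolation=cv2.INTER_CUBIC))
E
```

```text
t 7.65 p [ 429.6 -117.9   76.1] yaw_toolx -3.0189 tilt [0.    0.001] q [-0.27  0.41  0.48  2.25 -0.37  0.55  2.19] F [-0.1  0.6 -0.6] M [-0.06  0.03 -0.02] op 22.4
```

View pics/t4c.png

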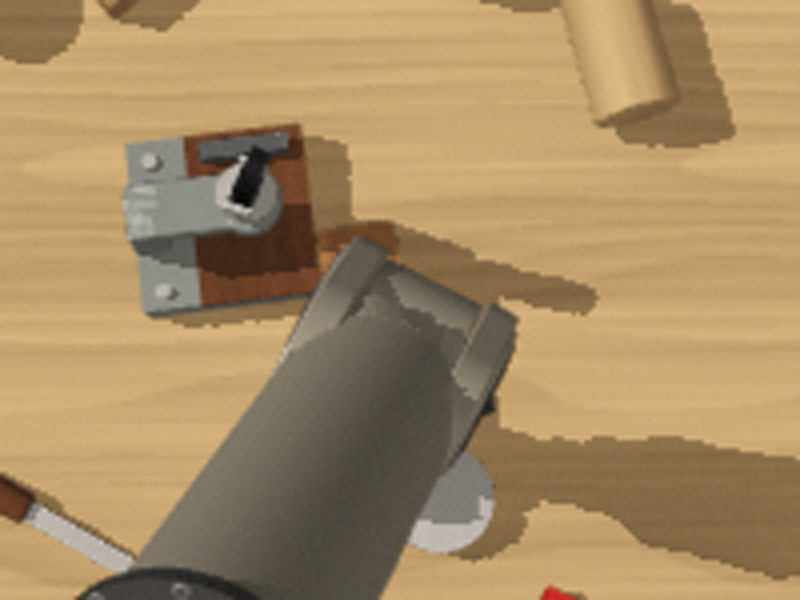

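View pics/w4.png

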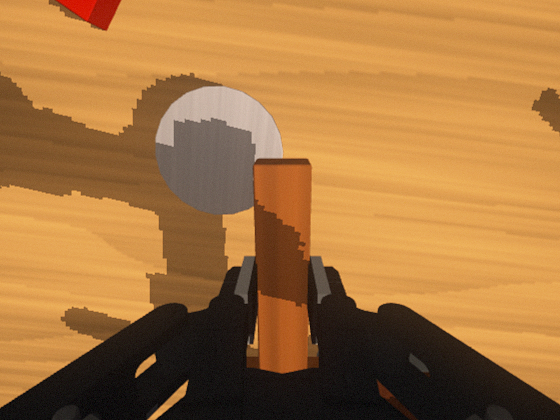

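```bash
python3 - <<'E'
from h import *
for n,zt in [("w3",20),("w4",72)]:
    g=pickle.load(open(f"/tmp/{n}.pkl","rb"));W=cloud(g)
    S=W[172:300,268:298]; ok=np.isfinite(S[...,2])&(np.abs(S[...,2]-zt)<10)
    P=S[ok];A=np.c_[P[:,:2]-P[:,:2].mean(0),np.ones(len(P))];c=np.linalg.lstsq(A,P[:,2],rcond=None)[0];print(n,c,len(P))
    # handle side edges -> centre line and end
    rows=[]
    for r in range(175,300,5):
        k=np.where(np.abs(W[r,230:330,2]-zt)<6)[0]
        if len(k): rows.append(W[r,230+k[[0,-1]],:2].mean(0))
    rows=np.array(rows);d=rows[-1]-rows[0];v=np.linalg.svd(rows-rows.mean(0))[2][0];print("yaw",np.arctan2(v[1],v[0]),"mid",rows.mean(0), "end",np.nanmedian(W[166:170,270:295].reshape(-1,3),0))
g=snap("scene","s4");cv2.imwrite("pics/s4c.png",cv2.resize(g["pixels"][180:300,180:360],None,fx=4.4,fy=4.4,interpolation=cv2.INTER_CUBIC))
E
```

```text
w3 [-6.09119755e-04 -1.11675416e-03  2.01538519e+01] 3820
yaw 0.32693355014766196 mid [ 426.00350689 -356.50190229] end [ 398.20889952 -366.46331115   20.15110034]
w4 [-3.16142577e-03  4.03119587e-03  7.18249184e+01] 3820
yaw 0.10225393054008917 mid [ 405.65297404 -120.29095508] end [ 376.41022684 -123.73216619   71.79326709]
```

View pics/s4c.png

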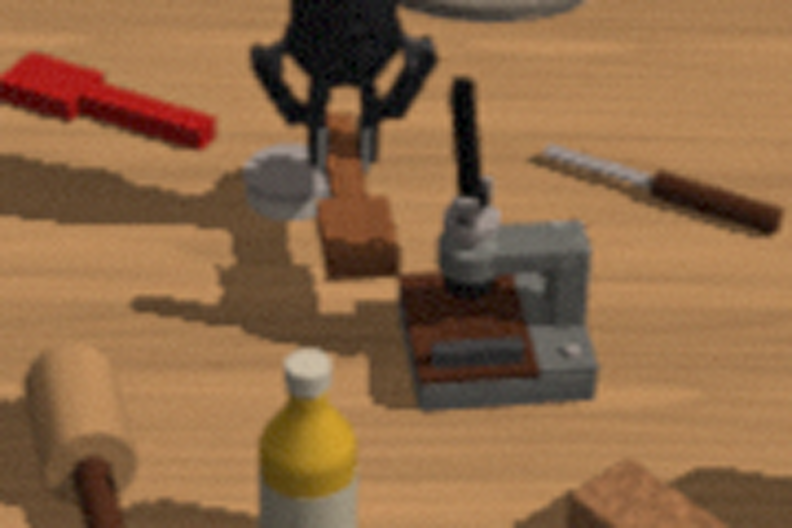

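Emit:
{"fn": "servo_tool", "kwargs": {
  "series": [
    [[0, 0, -0.23, 0], [0, 0, -0.23, 0], [0.075, 0.43, 0, 0], [0.075, 0.43, 0, 0], [0.075, 0.43, 0, 0], [0.075, 0.42, 0, 0], [0, 0, 0, 0]]
  ]
}}

```text
t: 8.68
ee_pos: [441.6, -51.4, 56.4]
tool_rot: [0.189, -3.135, -0.0]
contact_force: [0.2, 0.7, -0.7]
opening: 22.7
```

```bash
python3 - <<'E'
from h import *
s=st()
C=np.array([567,-34.4]);c,sn=np.cos(.12),np.sin(.12)
d=s["ee_pos"][:2]-C;print("clamp",d[0]*c+d[1]*sn,-d[0]*sn+d[1]*c)
g=snap("wrist","w5");W=cloud(g)
m=np.zeros(W.shape[:2],bool);m[165:300,240:325]=1
zt=s["ee_pos"][2]-4.3
rows=[]
for r in range(175,255,3):
    k=np.where(np.abs(W[r,230:330,2]-zt)<5)[0]
    if len(k): rows.append(W[r,230+k[[0,-1]],:2].mean(0))
rows=np.array(rows);v=np.linalg.svd(rows-rows.mean(0))[2][0];print("yaw",np.arctan(v[1]/v[0]),rows.mean(0))
d=rows.mean(0)-C;print("handle lateral",-d[0]*sn+d[1]*c)
g=snap("top","t5");cv2.imwrite("pics/t5c.png",cv2.resize(g["pixels"][150:300,200:400],None,fx=4,fy=4,interpolation=cv2.INTER_CUBIC))
g=snap("scene","s5");cv2.imwrite("pics/s5c.png",cv2.resize(g["pixels"][180:300,220:340],None,fx=5,fy=5,interpolation=cv2.INTER_CUBIC))
E
```

```text
t 8.68 p [441.6 -51.4  56.4] yaw_toolx -3.0212 tilt [-0.001  0.   ] q [-0.4   0.45  0.45  2.26 -0.41  0.5   2.07] F [ 0.2  0.7 -0.7] M [-0.08  0.05 -0.04] op 22.7
clamp -126.55252111381958 -1.8712112410720483
yaw 0.12372339258866394 [408.17833789 -54.54435013]
handle lateral -0.9865930386445925
```

View pics/t5c.png

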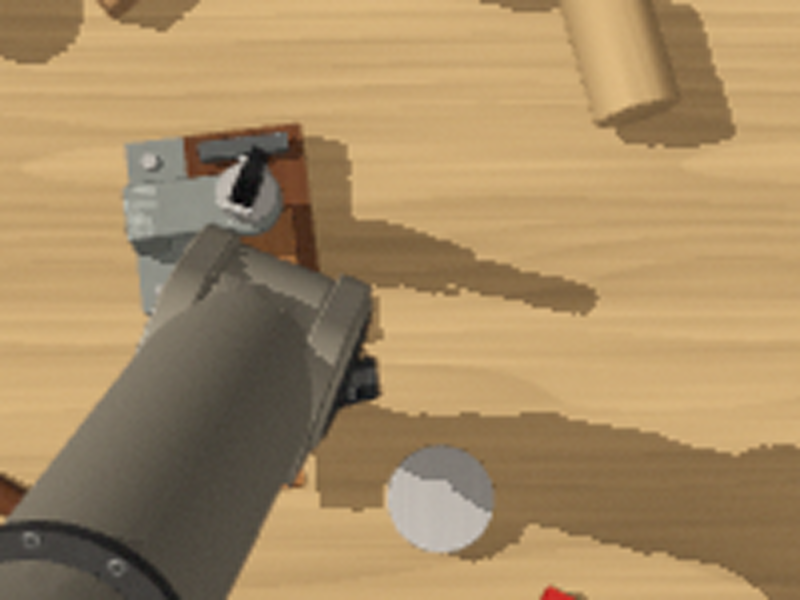

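View pics/s5c.png

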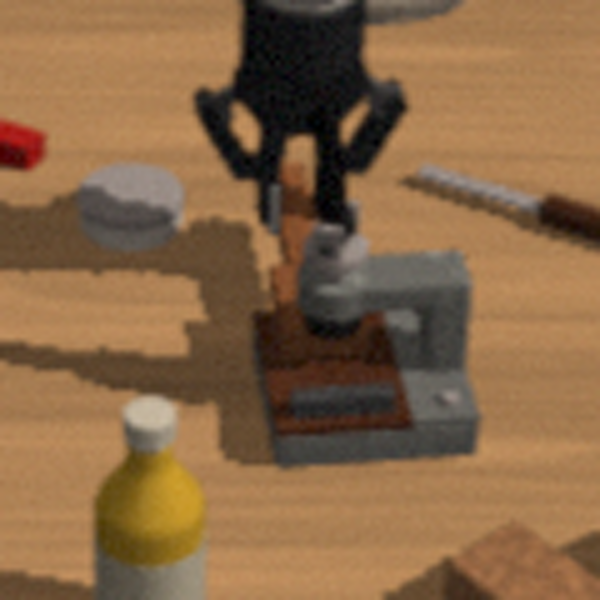

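```bash
python3 - <<'E'
from h import *
for n in ["t5","s5"]:
    W=cloud(pickle.load(open(f"/tmp/{n}.pkl","rb")))
    C=np.array([567,-34.4]);c,sn=np.cos(.12),np.sin(.12)
    X=(W[...,0]-C[0])*c+(W[...,1]-C[1])*sn;Y=-(W[...,0]-C[0])*sn+(W[...,1]-C[1])*c;Z=W[...,2]
    for a in range(100,420,20):
        m=(Z>a)&(Z<=a+20)&(X<-30)&(X>-250)&(abs(Y)<60)
        if m.sum()>3: print(n,a,m.sum(),"max clampX",np.percentile(X[m],98).round(0),"Y",np.percentile(Y[m],[5,95]).round(0))
E
```

```text
t5 100 8 max clampX -134.0 Y [-53. -43.]
t5 120 37 max clampX -115.0 Y [-59. -47.]
t5 140 10 max clampX -123.0 Y [-58. -49.]
t5 360 34 max clampX -73.0 Y [-55.   2.]
t5 380 316 max clampX -72.0 Y [-55.  13.]
t5 400 240 max clampX -80.0 Y [-50.  21.]
s5 100 100 max clampX -111.0 Y [-50.  47.]
s5 120 146 max clampX -108.0 Y [-58.  54.]
s5 140 164 max clampX -107.0 Y [-52.  53.]
s5 160 76 max clampX -90.0 Y [-39.  30.]
s5 180 141 max clampX -87.0 Y [-37.  28.]
s5 200 180 max clampX -89.0 Y [-37.  29.]
s5 220 116 max clampX -88.0 Y [-39.  26.]
s5 240 159 max clampX -86.0 Y [-39.  30.]
s5 260 155 max clampX -86.0 Y [-38.  28.]
s5 280 170 max clampX -82.0 Y [-38.  27.]
s5 300 148 max clampX -86.0 Y [-38.  26.]
s5 320 191 max clampX -83.0 Y [-41.  28.]
s5 340 184 max clampX -71.0 Y [-54.  43.]
s5 360 262 max clampX -67.0 Y [-55.  48.]
s5 380 320 max clampX -70.0 Y [-54.  47.]
s5 400 334 max clampX -81.0 Y [-48.  49.]
```

Emit:
{"fn": "servo_tool", "kwargs": {
  "series": [
    [[0.3, 0.05, 0, 0], [0.3, 0.05, 0, 0], [0.3, 0.05, 0, 0], [0, 0, 0, 0]]
  ]
}}

```text
t: 9.32
ee_pos: [479.2, -45.8, 57.2]
tool_rot: [-0.187, 3.135, -0.001]
contact_force: [-1.1, -1.2, -1.2]
opening: 22.5
```

Emit:
{"fn": "servo_tool", "kwargs": {
  "series": [
    [[0.07, 0.008, 0, 0], [0.05, 0.006, 0, 0], [0, 0, 0, 0]]
  ]
}}

```text
t: 9.7
ee_pos: [482.4, -45.5, 57.1]
tool_rot: [0.186, -3.136, -0.0]
contact_force: [-0.7, -0.7, -0.8]
opening: 22.8
```

```bash
cat >> h.py <<'E'
C=np.array([567,-34.4]);c_,s_=np.cos(.12),np.sin(.12)
def cl(p):
    d=np.asarray(p)[...,:2]-C;return np.stack([d[...,0]*c_+d[...,1]*s_,-d[...,0]*s_+d[...,1]*c_],-1)
E
python3 - <<'E'
from h import *
s=st();print(cl(s["ee_pos"]))
g=snap("scene","s6");cv2.imwrite("pics/s6c.png",cv2.resize(g["pixels"][180:300,220:340],None,fx=5,fy=5,interpolation=cv2.INTER_CUBIC))
E
```

```text
t 9.7 p [482.4 -45.5  57.1] yaw_toolx -3.023 tilt [-0.  0.] q [-0.4   0.5   0.45  2.17 -0.41  0.55  2.05] F [-0.7 -0.7 -0.8] M [-0.02  0.03 -0.03] op 22.8
[-85.30443865  -0.86392053]
```

View pics/s6c.png

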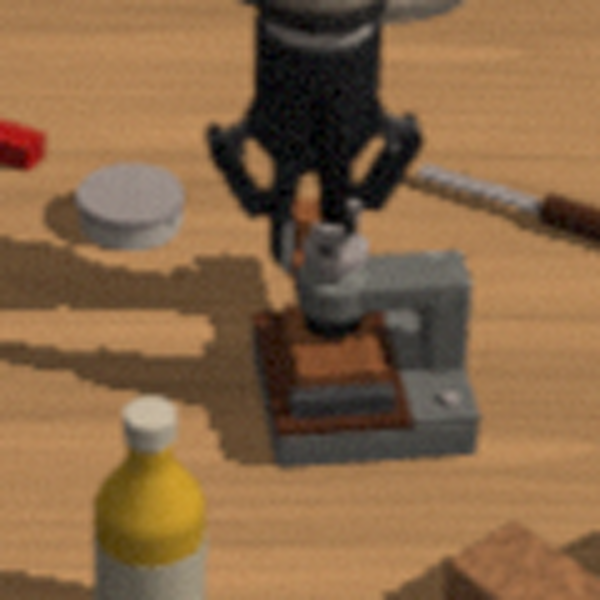

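Emit:
{"fn": "servo_tool", "kwargs": {
  "series": [
    [[0, 0, -0.07, 0], [0, 0, 0, 0]]
  ]
}}

```text
t: 10.0
ee_pos: [482.4, -45.5, 54.4]
tool_rot: [-0.186, 3.136, 0.0]
contact_force: [-0.7, -0.2, 3.1]
opening: 22.8
```

Emit:
{"fn": "servo_tool", "kwargs": {
  "series": [
    [[0.04, 0.015, 0, 0], [0, 0, 0, 0]]
  ]
}}

```text
t: 10.25
ee_pos: [482.9, -45.3, 54.3]
tool_rot: [0.185, -3.134, -0.0]
contact_force: [-4.4, -1.4, 7.5]
opening: 22.6
```

Emit:
{"fn": "servo_tool", "kwargs": {
  "series": [
    [[0.04, 0.01, 0, 0], [0, 0, 0, 0]]
  ]
}}

```text
t: 10.5
ee_pos: [483.0, -45.3, 54.2]
tool_rot: [0.184, -3.131, -0.001]
contact_force: [-8.9, -2.0, 12.0]
opening: 22.9
```

Emit:
{"fn": "servo_tool", "kwargs": {
  "series": [
    [[0, 0, 0, 0], [0, 0, 0, 0], [0, 0, 0, 0]]
  ],
  "jaw": 0.45
}}

```text
t: 10.88
ee_pos: [486.0, -44.3, 54.3]
tool_rot: [-0.187, 3.136, -0.0]
contact_force: [-0.3, -0.2, 0.3]
opening: 47.3
```

Emit:
{"fn": "servo_tool", "kwargs": {
  "series": [
    [[-0.5, -0.06, 0.3, 0], [0, 0, 1, 0], [0, 0, 1, 0], [0, 0, 1, 0], [0, 0, 1, 0], [0, 0, 1, 0], [0, 0, 0, 0]]
  ]
}}

```text
t: 11.75
ee_pos: [467.6, -46.8, 269.0]
tool_rot: [-0.186, 3.13, 0.002]
contact_force: [-0.5, 0.6, -0.4]
opening: 47.2
```

```bash
python3 - <<'E'
from h import *
s=st();print(cl(s["ee_pos"]))
g=snap("scene","s7");cv2.imwrite("pics/s7c.png",cv2.resize(g["pixels"][180:300,220:340],None,fx=5,fy=5,interpolation=cv2.INTER_CUBIC))
g=snap("wrist","w7")
E
```

```text
t 11.75 p [467.6 -46.8 269. ] yaw_toolx -3.0227 tilt [0.006 0.002] q [-0.64  0.11  0.67  2.04 -0.08  1.01  1.76] F [-0.5  0.6 -0.4] M [-0.02  0.04 -0.04] op 47.2
[-100.18332288   -0.44565081]
```

View pics/s7c.png

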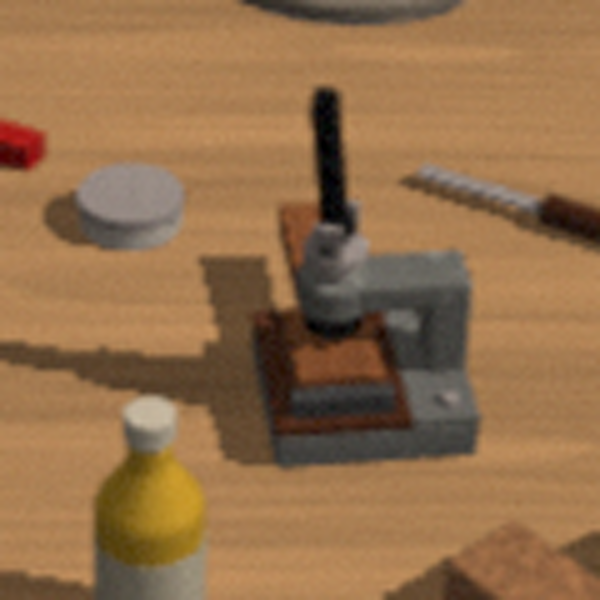

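View pics/w7.png

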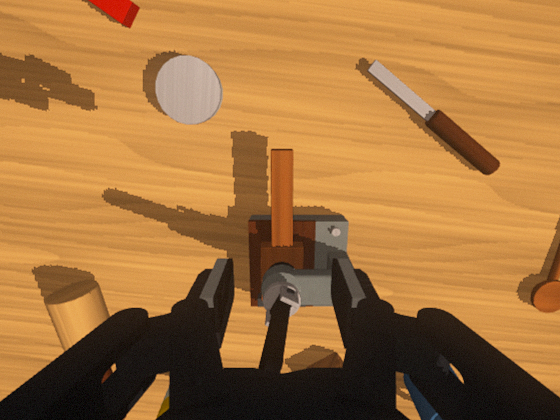

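Blank sits on the bed: wide block visible against the stop, handle straight out. Now I measure it relative to the clamp, plus the lever.

```bash
python3 - <<'E'
from h import *
g=pickle.load(open("/tmp/w7.pkl","rb"));W=cloud(g);Q=cl(W);Z=W[...,2]
# bed -x edge & handle centre line, same image
rows=[]
for r in range(155,240,3):
    k=np.where(np.abs(Z[r,250:310]-50)<6)[0]
    if len(k)>5: rows.append(Q[r,250+k[[0,-1]]].mean(0))
rows=np.array(rows);v=np.linalg.svd(rows-rows.mean(0))[2][0];print("handle rel yaw",np.arctan(v[1]/v[0]),"mid",rows.mean(0))
k=(abs(Z-50)<5)&(abs(Q[...,1])<14)&(Q[...,0]<-30);print("handle end x",np.percentile(Q[k][:,0],[0.5,1,3]))
m=(abs(Z-30)<4)&(abs(Q[...,0])<70)&(abs(Q[...,1]-20)<75)
P=Q[m];e=[]
for y in list(range(-34,-16,2))+list(range(18,76,2)):
    kk=np.abs(P[:,1]-y)<1
    if kk.sum()>5:e.append((y,np.percentile(P[kk,0],2)))
e=np.array(e);k=abs(e[:,1]-np.median(e[:,1]))<3;pf=np.polyfit(e[k,0],e[k,1],1);print("bed edge rel yaw",-pf[0],"x",np.median(e[:,1]))
e=[]
for x in range(-50,-20,2):
    kk=np.abs(P[:,0]-x)<1
    if kk.sum()>5:e.append((x,*np.percentile(P[kk,1],[1,99])))
print(np.round(np.median(e,0),1))
# lever
for n in ["w7","t4","s7"]:
    g=pickle.load(open(f"/tmp/{n}.pkl","rb"));W=cloud(g);Q=cl(W);Z=W[...,2]
    for a in range(105,230,10):
        k=(Z>a)&(Z<=a+10)&(np.hypot(Q[...,0],Q[...,1])<35)&(abs(Q[...,1])<28)
        if k.sum()>3: print(n,a,k.sum(),"min",np.percentile(Q[k],3,axis=0).round(1),"max",np.percentile(Q[k],97,axis=0).round(1))
g=pickle.load(open("/tmp/w7.pkl","rb"));cv2.imwrite("pics/w7c.png",cv2.resize(g["pixels"][250:390,220:350],None,fx=4.2,fy=4.2,interpolation=cv2.INTER_CUBIC))
E
```

```text
handle rel yaw 0.0009864019046507857 mid [-88.60228696   0.60109293]
handle end x [-139.56810564 -138.99725174 -137.76113165]
bed edge rel yaw 0.0012891337988197805 x -54.04023684022206
[-36.  -38.2  78.4]
w7 105 381 min [-18.2 -17. ] max [12.  17.5]
w7 115 249 min [-18.6 -15.1] max [10.7 16.5]
w7 125 219 min [-18.7 -13.9] max [ 8.9 14.7]
w7 135 225 min [-17.5 -13.2] max [10.2 14.3]
w7 145 122 min [-12.7 -10.7] max [1.4 6.8]
w7 155 125 min [-13.2 -11.9] max [1.3 5.7]
w7 165 145 min [-13.7 -12.5] max [0.7 4.8]
w7 175 150 min [-14.2 -13.5] max [-0.2  3.5]
w7 185 185 min [-14.9 -14.6] max [-0.5  2.2]
w7 195 201 min [-15.3 -15.3] max [-1.3  1.4]
w7 205 293 min [-15.4 -12.9] max [-8.3  0.7]
w7 215 12 min [-12.3 -10.1] max [-9.  -2.9]
t4 105 53 min [-18.7 -15.9] max [16.4 17.3]
t4 115 41 min [-15.3 -16.7] max [13.5 17.7]
t4 125 23 min [-18.7 -13. ] max [ 7.5 14. ]
t4 135 20 min [-18.4  -1.6] max [16.6 12.4]
t4 165 5 min [-13.3  -4.5] max [-8.2  4.4]
t4 185 4 min [-14.9  -5.1] max [-11.5   1.2]
t4 205 25 min [-15.3 -15.8] max [4.2 0.1]
t4 215 22 min [-12.3 -13.3] max [ 0.  -2.8]
s7 105 19 min [ -0.9 -17.8] max [18.3 16.5]
s7 115 54 min [-11.9 -16.5] max [20.2 15.6]
s7 125 29 min [-11.4 -14. ] max [18.2 12.7]
s7 135 33 min [-11.7 -14. ] max [18.5 14.8]
s7 145 20 min [ -7.3 -10.8] max [10.4  5.3]
s7 155 18 min [ -8.1 -11.9] max [9.  5.1]
s7 165 17 min [ -5.2 -11.9] max [10.3  3. ]
s7 175 21 min [ -5.8 -14.7] max [7.6 0.9]
s7 185 16 min [ -7.9 -14.7] max [7.  0.8]
s7 195 20 min [ -9.  -15.2] max [9.7 0.7]
s7 205 24 min [-11.1 -17.2] max [6.8 0.8]
s7 215 15 min [-11.4 -14.7] max [ 4.4 -3.1]
```

View pics/w7c.png

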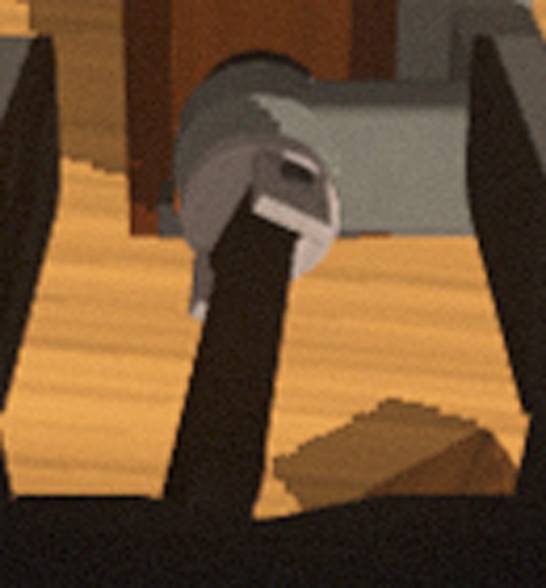

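```bash
cat > lev.py <<'E'
from h import *
from scipy.optimize import minimize
def fit(names,zmin=150,rmax=40,fixs=None):
    P=[]
    for n in names:
        W=cloud(pickle.load(open(f"/tmp/{n}.pkl","rb")));Q=cl(W);Z=W[...,2]
        k=(Z>zmin)&(Z<228)&(np.hypot(Q[...,0],Q[...,1])<rmax)
        P.append(np.c_[Q[k],Z[k]]);print(n,k.sum())
    w=np.concatenate([np.full(len(p),1/len(p)) for p in P]);P=np.concatenate(P)
    def cost(v):
        s,f,dx,dy=v;a=np.pi/2+3-s  # fold dir, clamp frame
        fd=np.array([np.cos(a),np.sin(a),0]);pin=np.cross([0,0,1],fd)
        zl=np.cos(f)*np.array([0,0,1])+np.sin(f)*fd;xl=np.cos(f)*fd-np.sin(f)*np.array([0,0,1])
        D=P-[dx,dy,124-4*s];q=np.c_[D@xl,D@pin,D@zl-47.5]
        d=np.abs(q)-[6,11,47.5];sd=np.linalg.norm(np.maximum(d,0),axis=1)+np.minimum(d.max(1),0)
        return np.sum(w*np.minimum(np.abs(sd),6))+0.02*(dx*dx+dy*dy)
    best=[]
    for s0 in np.arange(0.1,0.9,.1):
        r=minimize(cost,[s0,.06,0,0],method="Nelder-Mead",options=dict(initial_simplex=[[s0,.06,0,0],[s0+.1,.06,0,0],[s0,.1,0,0],[s0,.06,1,0],[s0,.06,0,1]]))
        best.append((r.fun,r.x.round(3)))
    best.sort(key=lambda t:t[0]);return best[:3]
if __name__=="__main__":
    print(fit(["w7","t4","s7"]));print(fit(["w7"]));print(fit(["t4","t0" if 0 else "top0"]));print(fit(["s7"]))
E
python3 lev.py
```

```text
w7 1172
t4 65
s7 139
[(np.float64(3.5127780518839202), array([ 0.327,  0.108,  0.203, -0.066])), (np.float64(3.512778057606462), array([ 0.327,  0.108,  0.203, -0.066])), (np.float64(3.512778098428455), array([ 0.327,  0.108,  0.203, -0.066]))]
w7 1172
[(np.float64(0.5278324694242346), array([0.343, 0.111, 0.659, 0.14 ])), (np.float64(0.5278324825859463), array([0.343, 0.111, 0.659, 0.14 ])), (np.float64(0.5278324870444969), array([0.343, 0.111, 0.659, 0.14 ]))]
t4 65
top0 66
[(np.float64(2.4211456722186555), array([0.278, 0.112, 0.088, 0.326])), (np.float64(2.421145909088028), array([0.278, 0.112, 0.086, 0.323])), (np.float64(2.4211463384056984), array([0.278, 0.112, 0.09 , 0.33 ]))]
s7 139
[(np.float64(1.4008418013005697), array([ 0.376,  0.12 , -1.238,  0.485])), (np.float64(1.4008418035558696), array([ 0.376,  0.12 , -1.237,  0.485])), (np.float64(1.4008418057698133), array([ 0.376,  0.12 , -1.238,  0.485]))]
```

Emit:
{"fn": "servo_tool", "kwargs": {
  "series": [
    [[0.5, 0.062, 0, -0.907], [0.5, 0.062, 0, -0.907], [0.5, 0.062, 0, -0.907], [0.5, 0.062, 0, -0.907], [0.5, 0.062, 0, -0.907], [0, 0, 0, 0], [0, 0, 0, 0]]
  ],
  "jaw": 0.1
}}

```text
t: 12.72
ee_pos: [564.5, -34.8, 265.1]
tool_rot: [-0.555, -3.09, 0.002]
contact_force: [0.3, 0.3, -0.2]
opening: 77.1
```

```bash
python3 - <<'E'
from h import *
s=st();print(cl(s["ee_pos"]))
snap("wrist","w8")
E
```

```text
t 12.72 p [564.5 -34.8 265.1] yaw_toolx 2.7861 tilt [-0.003 -0.001] q [-0.62  0.34  0.72  1.84 -0.25  1.06  1.42] F [ 0.3  0.3 -0.2] M [ 0.02 -0.05 -0.03] op 77.1
[-2.56546046 -0.12225202]
```

View pics/w8.png

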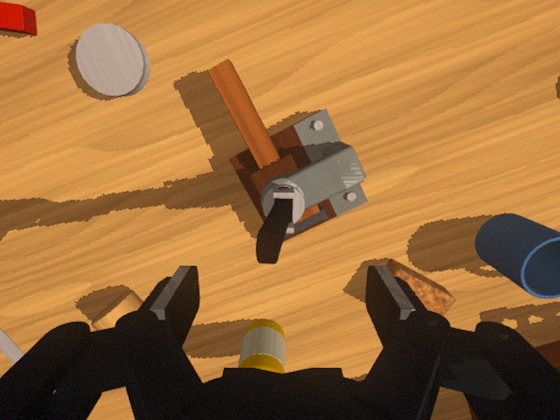

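```bash
python3 - <<'E'
from lev import *
print(fit(["w8"],145)[:1])
g=pickle.load(open("/tmp/w8.pkl","rb"));W=cloud(g);Q=cl(W);Z=W[...,2]
# head top ring / arm / bed limits
for lo,hi in [(28,32),(93,97),(108,120),(130,140)]:
    k=(Z>lo)&(Z<hi)&(abs(Q[...,0])<70)&(Q[...,1]>-60)&(Q[...,1]<90)&((lo<100)|(np.hypot(Q[...,0],Q[...,1])<26))
    print(lo,k.sum(),np.percentile(Q[k],[1,99],axis=0).round(1).tolist())
k=(abs(Z-50)<4)&(abs(Q[...,1])<14)&(Q[...,0]<-30);print("handle",np.percentile(Q[k],[1,99],axis=0).round(1).tolist())
E
```

```text
w8 1375
[(np.float64(0.6606043194049425), array([0.339, 0.115, 0.738, 0.055]))]
28 3961 [[-53.9, -39.2], [60.2, 78.3]]
93 2713 [[-19.4, -14.7], [17.5, 77.7]]
108 573 [[-18.1, -17.5], [17.7, 18.5]]
130 288 [[-18.5, -4.9], [18.6, 15.1]]
handle [[-138.3, -11.4], [-31.2, 12.3]]
```

Emit:
{"fn": "servo_tool", "kwargs": {
  "series": [
    [[0.075, 0.02, 0, 0], [0, 0, -0.5, 0], [0, 0, -0.5, 0], [0, 0, -0.5, 0], [0, 0, -0.5, 0], [0, 0, -0.05, 0], [0, 0, 0, 0]]
  ]
}}

```text
t: 13.65
ee_pos: [568.9, -33.8, 184.9]
tool_rot: [0.557, 3.091, 0.0]
contact_force: [-0.1, -0.2, 0.2]
opening: 77.3
```

```bash
python3 - <<'E'
from h import *
s=st();print(cl(s["ee_pos"]))
E
```

```text
t 13.65 p [568.9 -33.8 184.9] yaw_toolx 2.7853 tilt [0.001 0.   ] q [-0.56  0.44  0.67  1.91 -0.34  0.91  1.49] F [-0.1 -0.2  0.2] M [-0.02 -0.02 -0.  ] op 77.3
[1.98130028 0.38808048]
```

Emit:
{"fn": "servo_tool", "kwargs": {
  "series": [
    [[-0.035, 0, 0, 0], [0, 0, 0, 0], [0, 0, 0, 0], [0, 0, 0, 0], [0, 0, 0, 0], [0, 0, 0, 0], [0, 0, 0, 0], [0, 0, 0, 0]]
  ],
  "jaw": 1.0,
  "newtons": 60
}}

```text
t: 14.65
ee_pos: [567.2, -34.7, 184.7]
tool_rot: [0.558, 3.091, -0.001]
contact_force: [-1.5, -4.2, 5.8]
opening: 11.3
```

```bash
python3 - <<'E'
from h import *
s=st();print(cl(s["ee_pos"]))
snap("wrist","w9")
g=snap("scene","s9");cv2.imwrite("pics/s9c.png",cv2.resize(g["pixels"][120:300,200:380],None,fx=3.3,fy=3.3,interpolation=cv2.INTER_CUBIC))
E
```

```text
t 14.65 p [567.2 -34.7 184.7] yaw_toolx 2.7843 tilt [ 0.    -0.001] q [-0.56  0.44  0.67  1.91 -0.34  0.91  1.49] F [-1.5 -4.2  5.8] M [-0.9   0.62 -0.12] op 11.3
[ 0.15660043 -0.29970547]
```

View pics/w9.png

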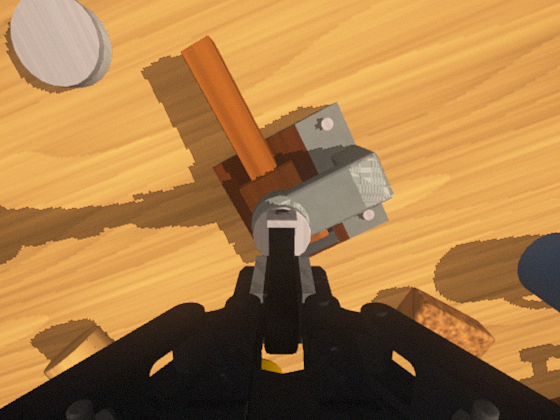

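View pics/s9c.png

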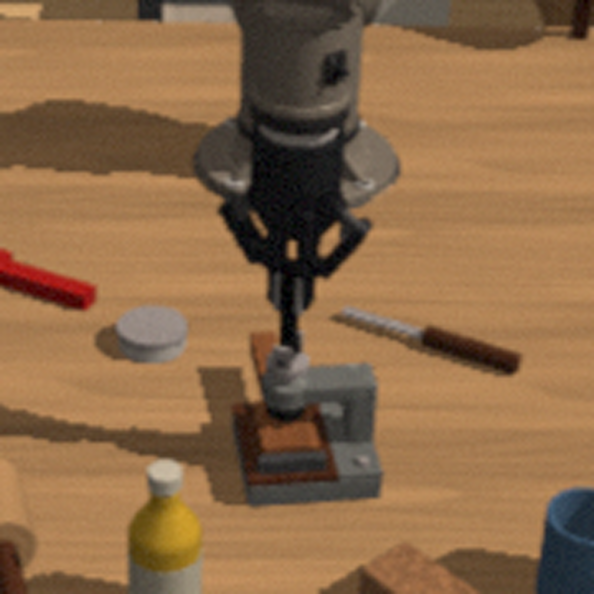

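Emit:
{"fn": "servo_tool", "kwargs": {
  "series": [
    [[0, 0, -0.01, -0.6], [0, 0, -0.01, -1], [0, 0, -0.01, -1], [0, 0, -0.01, -1], [0, 0, -0.01, -1], [0, 0, -0.01, -1], [0, 0, 0, 0]]
  ]
}}

```text
t: 15.62
ee_pos: [567.4, -34.5, 182.3]
tool_rot: [1.429, 2.797, -0.001]
contact_force: [-0.8, -3.1, 6.6]
opening: 11.2
```

```bash
python3 - <<'E'
from h import *
s=st();print(cl(s["ee_pos"]))
E
```

```text
t 15.62 p [567.4 -34.5 182.3] yaw_toolx 2.197 tilt [ 0.    -0.001] q [-0.67  0.49  0.82  1.92 -0.44  0.92  1.  ] F [-0.8 -3.1  6.6] M [-0.79  0.58 -0.15] op 11.2
[ 0.36791974 -0.13659922]
```

Emit:
{"fn": "servo_tool", "kwargs": {
  "series": [
    [[0, 0, -0.0105, -1], [0, 0, -0.0105, -1], [0, 0, -0.0105, -1], [0, 0, -0.0105, -1], [0, 0, -0.0105, -1], [0, 0, -0.0105, -1], [0, 0, -0.0105, -1], [0, 0, -0.0105, -1], [0, 0, -0.0105, -1], [0, 0, -0.0105, -1], [0, 0, -0.0105, -1], [0, 0, 0, 0]]
  ]
}}

```text
t: 17.12
ee_pos: [567.7, -34.6, 177.7]
tool_rot: [2.72, 1.567, 0.0]
contact_force: [-1.9, -2.8, 5.7]
opening: 11.4
```

```bash
python3 - <<'E'
from h import *
s=st();print(cl(s["ee_pos"]))
g=snap("scene","s10");cv2.imwrite("pics/s10c.png",cv2.resize(g["pixels"][120:300,200:380],None,fx=3.3,fy=3.3,interpolation=cv2.INTER_CUBIC))
E
```

```text
t 17.12 p [567.7 -34.6 177.7] yaw_toolx 1.0454 tilt [ 0.001 -0.002] q [-0.83  0.64  1.11  1.93 -0.69  1.01  0.07] F [-1.9 -2.8  5.7] M [-0.87  0.35 -0.15] op 11.4
[ 0.70645214 -0.27508176]
```

View pics/s10c.png

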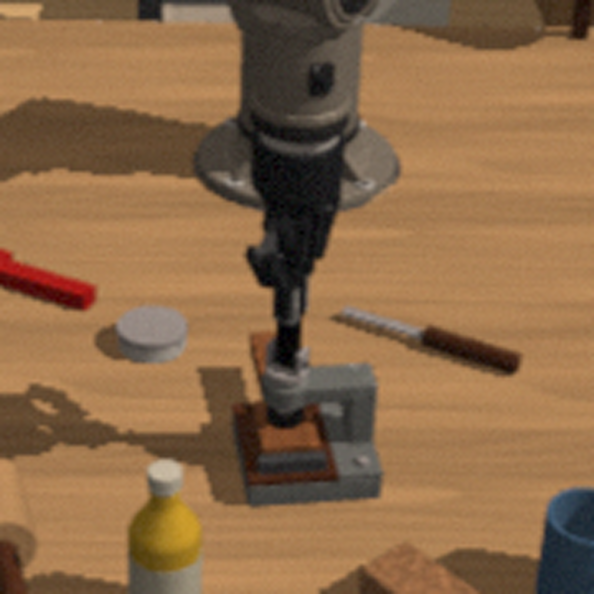

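Emit:
{"fn": "servo_tool", "kwargs": {
  "series": [
    [[0, 0, -0.0105, -1], [0, 0, -0.0105, -1], [0, 0, -0.0105, -1], [0, 0, -0.0105, -1], [0, 0, -0.0105, -1], [0, 0, 0, 0]]
  ]
}}

```text
t: 17.92
ee_pos: [567.8, -34.8, 175.7]
tool_rot: [3.033, 0.81, 0.001]
contact_force: [-1.3, -3.7, 6.6]
opening: 11.3
```

```bash
python3 - <<'E'
from h import *
s=st();print(cl(s["ee_pos"]))
E
```

```text
t 17.93 p [567.8 -34.8 175.7] yaw_toolx 0.5218 tilt [ 0.001 -0.002] q [-0.88  0.74  1.23  1.93 -0.8   1.08 -0.34] F [-1.3 -3.7  6.6] M [-0.88  0.31 -0.07] op 11.3
[ 0.78456852 -0.47347101]
```

Emit:
{"fn": "servo_tool", "kwargs": {
  "series": [
    [[0, 0, -0.0105, -1], [0, 0, -0.0105, -1], [0, 0, -0.0105, -1], [0, 0, -0.005, -0.5], [0, 0, 0, 0]]
  ]
}}

```text
t: 18.55
ee_pos: [567.8, -34.9, 174.3]
tool_rot: [3.129, 0.245, 0.002]
contact_force: [-1.0, -3.7, 6.4]
opening: 11.3
```

```bash
python3 - <<'E'
from h import *
s=st();print(cl(s["ee_pos"]))
E
```

```text
t 18.55 p [567.8 -34.9 174.3] yaw_toolx 0.156 tilt [ 0.002 -0.003] q [-0.9   0.81  1.31  1.94 -0.88  1.13 -0.64] F [-1.  -3.7  6.4] M [-0.92  0.28 -0.09] op 11.3
[ 0.7478474  -0.61662724]
```

Emit:
{"fn": "servo_tool", "kwargs": {
  "series": [
    [[0, 0, -0.003, -0.35], [0, 0, 0, 0]]
  ]
}}

```text
t: 18.8
ee_pos: [567.8, -34.9, 174.2]
tool_rot: [3.133, 0.188, 0.002]
contact_force: [-0.6, -3.9, 6.1]
opening: 11.6
```

```bash
python3 - <<'E'
from h import *
s=st();print(cl(s["ee_pos"]))
E
```

```text
t 18.8 p [567.8 -34.9 174.2] yaw_toolx 0.1196 tilt [ 0.002 -0.003] q [-0.9   0.81  1.32  1.94 -0.88  1.14 -0.67] F [-0.6 -3.9  6.1] M [-0.97  0.29 -0.06] op 11.6
[ 0.72339497 -0.6104306 ]
```

Emit:
{"fn": "servo_tool", "kwargs": {
  "series": [
    [[0, 0, -0.003, -0.35], [0, 0, 0, 0]]
  ]
}}

```text
t: 19.05
ee_pos: [567.8, -34.9, 174.1]
tool_rot: [3.136, 0.134, 0.002]
contact_force: [-1.1, -3.9, 6.0]
opening: 11.5
```

```bash
python3 - <<'E'
from h import *
s=st();print(cl(s["ee_pos"]))
E
```

```text
t 19.05 p [567.8 -34.9 174.1] yaw_toolx 0.0853 tilt [ 0.001 -0.003] q [-0.9   0.82  1.32  1.94 -0.89  1.14 -0.7 ] F [-1.1 -3.9  6. ] M [-1.13  0.39  0.85] op 11.5
[ 0.75578457 -0.56684834]
```

Emit:
{"fn": "servo_tool", "kwargs": {
  "series": [
    [[0, 0, 0, 0.2], [0, 0, 0, 0], [0, 0, 0, 0], [0, 0, 0, 0]]
  ],
  "jaw": 0.2
}}

```text
t: 19.55
ee_pos: [567.2, -33.4, 173.3]
tool_rot: [-3.137, -0.164, 0.0]
contact_force: [-0.2, 0.2, -0.4]
opening: 68.0
```

Emit:
{"fn": "servo_tool", "kwargs": {
  "series": [
    [[0, 0, 0.7, 0], [0, 0, 0.8, 0], [0, 0, 0.7, 0], [-0.5, 0, 0, 0], [-0.5, 0, 0, 0], [-0.5, 0, 0, 0], [-0.5, 0, 0, 0], [0, 0, 0, 0]]
  ]
}}

```text
t: 20.55
ee_pos: [486.3, -33.4, 261.4]
tool_rot: [-3.134, -0.164, -0.0]
contact_force: [0.9, 0.0, -0.0]
opening: 68.0
```

```bash
python3 - <<'E'
from h import *
s=st();print(cl(s["ee_pos"]))
snap("wrist","w11")
g=snap("scene","s11");cv2.imwrite("pics/s11c.png",cv2.resize(g["pixels"][150:300,200:380],None,fx=4,fy=4,interpolation=cv2.INTER_CUBIC))
g=snap("top","t11");cv2.imwrite("pics/t11c.png",cv2.resize(g["pixels"][150:270,200:360],None,fx=5,fy=5,interpolation=cv2.INTER_CUBIC))
E
```

```text
t 20.55 p [486.3 -33.4 261.4] yaw_toolx 0.1043 tilt [-0.     0.003] q [-1.13  0.48  1.44  2.03 -0.54  1.11 -0.92] F [ 0.9  0.  -0. ] M [ 0.03 -0.03  0.05] op 68.0
[-80.02929784  10.69294121]
```

View pics/s11c.png

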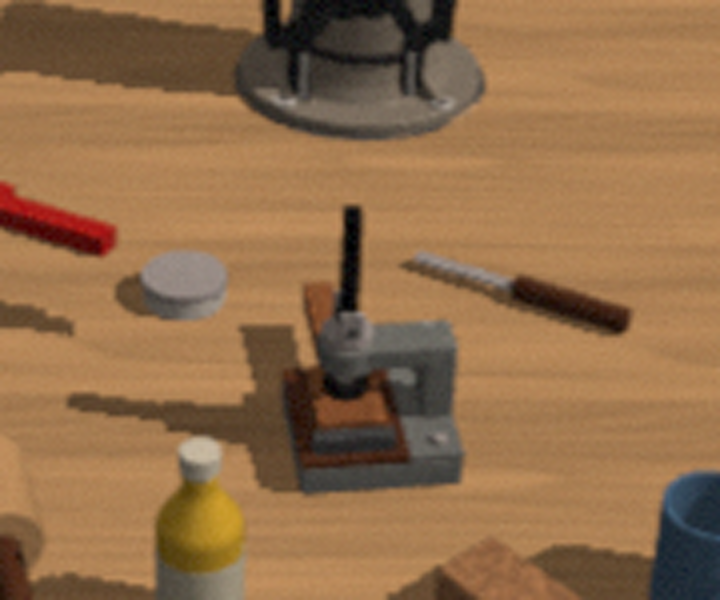

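View pics/t11c.png

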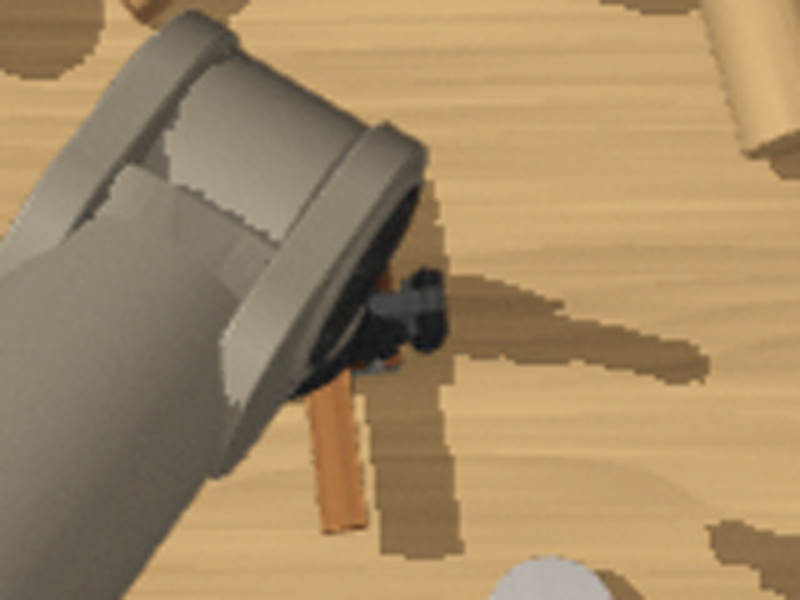

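View pics/w11.png

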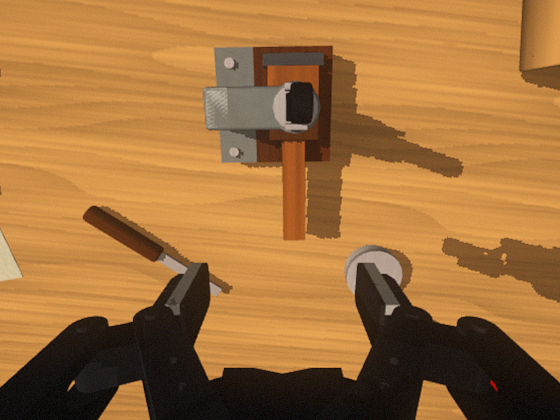

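```bash
python3 - <<'E'
from h import *
from scipy.optimize import minimize
P=[]
for n in ["w11"]:
    W=cloud(pickle.load(open(f"/tmp/{n}.pkl","rb")));Q=cl(W);Z=W[...,2]
    k=(Z>142)&(Z<228)&(np.hypot(Q[...,0],Q[...,1])<40);P=np.c_[Q[k],Z[k]]
    print(len(P),"top z",np.percentile(P[:,2],[50,97,99]))
    def cost(v):
        s,f,dx,dy=v;a=np.pi/2+3-s
        fd=np.array([np.cos(a),np.sin(a),0]);pin=np.cross([0,0,1],fd)
        zl=np.cos(f)*np.array([0,0,1])+np.sin(f)*fd;xl=np.cos(f)*fd-np.sin(f)*np.array([0,0,1])
        D=P-[dx,dy,124-4*s];q=np.c_[D@xl,D@pin,D@zl-47.5]
        d=np.abs(q)-[6,11,47.5];sd=np.linalg.norm(np.maximum(d,0),axis=1)+np.minimum(d.max(1),0)
        return np.mean(np.minimum(np.abs(sd),6))+0.02*(dx*dx+dy*dy)
    for s0 in [2.6,2.8,3.0,3.1]:
        r=minimize(cost,[s0,.02,0,0],method="Nelder-Mead",options=dict(initial_simplex=[[s0,.02,0,0],[s0+.1,.02,0,0],[s0,.06,0,0],[s0,.02,1,0],[s0,.02,0,1]]));print(r.fun,r.x)
    k=(abs(Z-50)<4)&(abs(Q[...,1])<14)&(Q[...,0]<-30);print("handle",np.percentile(Q[k],[1,99],axis=0).round(1).tolist(),np.median(Z[k]))
    k=(abs(Z-50)<4)&(abs(Q[...,1])<30)&(Q[...,0]>20);print("wide",k.sum(),np.percentile(Q[k],[1,99],axis=0).round(1).tolist(),np.median(Z[k]))
    k=(abs(Z-44)<2.5)&(abs(Q[...,1])<40)&(Q[...,0]>30);print("stop",k.sum(),np.percentile(Q[k],[1,99],axis=0).round(1).tolist())
    rows=[]
    for x in range(-132,-60,3):
        kk=(abs(Q[...,0]-x)<1.5)&(abs(Z-50)<4)&(abs(Q[...,1])<16)
        if kk.sum()>8: rows.append((x,np.mean(np.percentile(Q[kk][:,1],[2,98]))))
    rows=np.array(rows);print("handle line",np.polyfit(rows[:,0],rows[:,1],1))
E
```

```text
947 top z [205.35156048 207.79103928 208.1948624 ]
0.9558703303486076 [ 3.18577153e+00 -9.69718199e-04  2.91941940e-01 -1.27526381e-01]
0.9558702383929245 [ 3.18577379e+00 -9.46747654e-04  2.91531650e-01 -1.29597983e-01]
0.9559008884818578 [ 3.17797794e+00 -2.79401273e-04  2.89583506e-01 -1.32790026e-01]
0.9559009220753958 [ 3.17797575e+00 -2.70175715e-04  2.89459870e-01 -1.33476222e-01]
handle [[-139.1, -12.1], [-31.1, 11.5]] 50.36189712254196
wide 950 [[21.4, -24.3], [39.4, 24.1]] 50.18309113215551
stop 792 [[40.1, -30.3], [51.5, 28.7]]
handle line [-0.00235625 -0.33620494]
```

Emit:
{"fn": "servo_tool", "kwargs": {
  "series": [
    [[0.3, 0, 0, 1], [0.3, 0, 0, 1], [0.3, 0, 0, 1], [0.3, 0, 0, 1], [0.3, -0.1, 0, 1], [0.3, -0.15, 0, 1], [0.3, -0.2, 0, 1], [0.07, -0.2, 0, 1], [0, -0.2, 0, 1], [0, -0.2, 0, 1], [0, -0.2, 0, 1], [0, 0, 0, 1]]
  ],
  "jaw": 1.0,
  "newtons": 60
}}

```text
t: 22.2
ee_pos: [574.6, -84.8, 261.0]
tool_rot: [2.439, 1.979, -0.002]
contact_force: [-0.6, -0.5, -0.1]
opening: -0.3
```

Emit:
{"fn": "servo_tool", "kwargs": {
  "series": [
    [[0, 0, 0, 1], [0, 0, 0, 1], [0, 0, 0, 1], [0, 0, 0, 0]]
  ]
}}

```text
t: 22.7
ee_pos: [574.6, -84.0, 261.0]
tool_rot: [-2.104, -2.333, 0.001]
contact_force: [-0.2, -0.6, 0.0]
opening: 0.3
```

```bash
python3 - <<'E'
from h import *
s=st();print(cl(s["ee_pos"]))
snap("wrist","w12")
W=cloud(snap("scene","s12"));Q=cl(W);Z=W[...,2]
k=(Z>140)&(abs(Q[...,0])<60)&(Q[...,1]<-18)&(Q[...,1]>-120)&(Z<260)
for a in range(140,260,8):
    kk=k&(Z>a)&(Z<=a+8)
    if kk.sum(): print(a,kk.sum(),np.percentile(Q[kk],[3,97],axis=0).round(0).tolist())
E
```

```text
t 22.7 p [574.6 -84.  261. ] yaw_toolx 1.674 tilt [-0.001 -0.   ] q [-0.6   0.4   0.84  1.81 -0.33  1.08  0.47] F [-0.2 -0.6  0. ] M [ 0.03 -0.    0.06] op 0.3
[  1.60342206 -50.11627462]
244 11 [[-2.0, -59.0], [7.0, -40.0]]
252 19 [[-6.0, -60.0], [13.0, -39.0]]
```

View pics/w12.png

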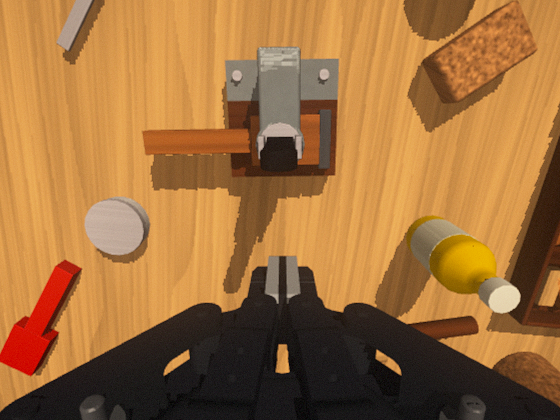

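Emit:
{"fn": "servo_tool", "kwargs": {
  "series": [
    [[-0.03, 0, -0.84, 0], [0, 0, -0.84, 0], [-0.05, 0.4, 0, 0], [-0.04, 0.35, 0, 0], [0, 0, 0, 0]]
  ]
}}

```text
t: 23.42
ee_pos: [570.1, -51.6, 195.4]
tool_rot: [2.099, 2.337, 0.003]
contact_force: [-0.2, -0.7, 0.1]
opening: -0.0
```

```bash
python3 - <<'E'
from h import *
s=st();print(cl(s["ee_pos"]))
E
```

```text
t 23.43 p [570.1 -51.6 195.4] yaw_toolx 1.6781 tilt [0.002 0.001] q [-0.61  0.46  0.79  1.9  -0.4   0.94  0.47] F [-0.2 -0.7  0.1] M [-0.03  0.02  0.06] op -0.0
[  1.03930967 -17.49965974]
```

Emit:
{"fn": "servo_tool", "kwargs": {
  "series": [
    [[-0.036, 0.295, -0.035, 0], [-0.034, 0.278, -0.048, 0], [-0.032, 0.266, -0.095, 0], [-0.03, 0.246, -0.14, 0], [-0.026, 0.216, -0.183, 0], [0, 0, 0, 0]]
  ]
}}

```text
t: 24.18
ee_pos: [562.1, -0.5, 173.2]
tool_rot: [-2.099, -2.335, 0.002]
contact_force: [0.2, -0.9, -0.6]
opening: 0.2
```

```bash
python3 - <<'E'
from h import *
s=st();print(cl(s["ee_pos"]))
g=snap("scene","s13");cv2.imwrite("pics/s13c.png",cv2.resize(g["pixels"][150:300,200:380],None,fx=4,fy=4,interpolation=cv2.INTER_CUBIC))
E
```

```text
t 24.18 p [ 5.621e+02 -5.000e-01  1.732e+02] yaw_toolx 1.6768 tilt [-0.002  0.   ] q [-0.69  0.48  0.77  1.94 -0.42  0.9   0.4 ] F [ 0.2 -0.9 -0.6] M [-0.04 -0.02  0.06] op 0.2
[-0.78028113 34.27630379]
```

View pics/s13c.png

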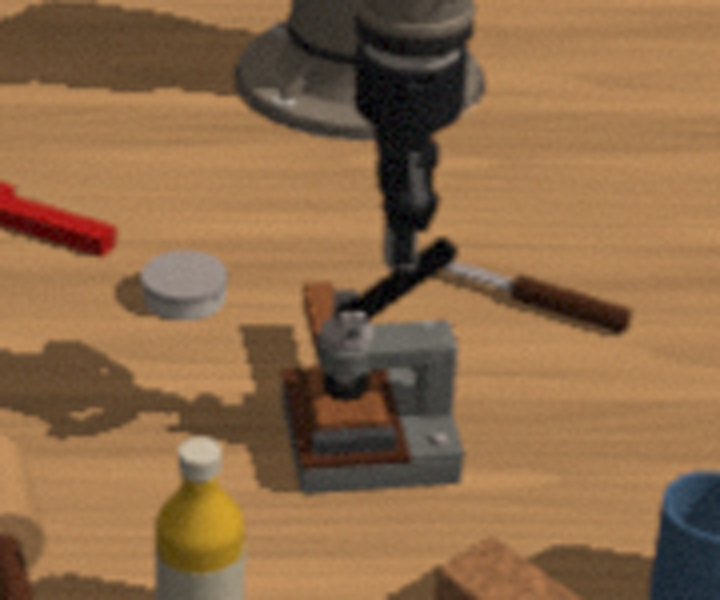

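Lever folding nicely (about 50° toward +y). Continuing.

Emit:
{"fn": "servo_tool", "kwargs": {
  "series": [
    [[-0.02, 0.184, -0.19, 0], [-0.015, 0.141, -0.245, 0], [-0.01, 0.1, -0.268, 0], [0, 0.05, -0.25, 0], [0, 0, 0, 0]]
  ]
}}

```text
t: 24.85
ee_pos: [560.9, 17.6, 135.4]
tool_rot: [-2.102, -2.334, 0.001]
contact_force: [-0.0, 0.2, 0.5]
opening: -0.2
```

Emit:
{"fn": "servo_tool", "kwargs": {
  "series": [
    [[0, 0, -0.04, 0], [0, 0, -0.04, 0], [0, 0, 0, 0]]
  ]
}}

```text
t: 25.22
ee_pos: [561.4, 17.7, 134.1]
tool_rot: [-2.102, -2.334, -0.002]
contact_force: [-4.4, 1.5, 14.9]
opening: -0.2
```

Emit:
{"fn": "servo_tool", "kwargs": {
  "series": [
    [[0, 0, -0.04, 0], [0, 0, 0, 0]]
  ]
}}

```text
t: 25.48
ee_pos: [561.6, 17.9, 133.4]
tool_rot: [-2.102, -2.333, -0.004]
contact_force: [-7.8, 3.1, 23.0]
opening: 0.0
```

Emit:
{"fn": "servo_tool", "kwargs": {
  "series": [
    [[0, 0, 0.3, 0], [0, 0, 1, 0], [0, 0, 1, 0], [-0.5, 0.3, 0.7, 0], [-0.8, 0.5, 0, 0], [-0.8, 0.5, 0, 0], [0, 0.8, 0, 0], [0, 0.8, 0, 0], [0, 0.8, 0, 0], [0, 0.8, 0, 0], [0, 0, 0, 0]]
  ]
}}

```text
t: 26.85
ee_pos: [476.7, 200.2, 251.1]
tool_rot: [-2.097, -2.339, -0.0]
contact_force: [0.2, -0.9, 0.2]
opening: 0.0
```

```bash
python3 - <<'E'
from h import *
s=st();print(cl(s["ee_pos"]))
g=snap("scene","s14");cv2.imwrite("pics/s14c.png",cv2.resize(g["pixels"][180:300,220:340],None,fx=5,fy=5,interpolation=cv2.INTER_CUBIC))
g=snap("top","t14");cv2.imwrite("pics/t14c.png",cv2.resize(g["pixels"][150:270,200:360],None,fx=5,fy=5,interpolation=cv2.INTER_CUBIC))
for n in ["t14","s14"]:
    W=cloud(pickle.load(open(f"/tmp/{n}.pkl","rb")));Q=cl(W);Z=W[...,2]
    k=(Z>108)&(Z<150)&(Q[...,1]>22)&(Q[...,1]<105)&(abs(Q[...,0])<25)
    print(n,"lever",k.sum(),np.percentile(Q[k],[2,98],axis=0).round(1).tolist())
    for y in range(25,100,10):
        kk=k&(abs(Q[...,1]-y)<5)
        if kk.sum(): print(y,np.median(Z[kk]).round(1),np.median(Q[kk][:,0]).round(1),end="; ")
    k=(abs(Z-50)<5)&(abs(Q[...,1])<14)&(Q[...,0]<-30)&(Q[...,0]>-150);print("\nhandle",k.sum(),np.percentile(Q[k],[2,98],axis=0).round(1).tolist(),np.median(Z[k]))
    k=(abs(Z-50)<4)&(abs(Q[...,1])<30)&(Q[...,0]>18)&(Q[...,0]<45);print("wide",k.sum(),np.percentile(Q[k],[2,98],axis=0).round(1).tolist(),np.median(Z[k]))
    rows=[]
    for x in range(-132,-60,3):
        kk=(abs(Q[...,0]-x)<1.5)&(abs(Z-50)<5)&(abs(Q[...,1])<16)
        if kk.sum()>4: rows.append((x,np.mean(np.percentile(Q[kk][:,1],[2,98]))))
    if rows: rows=np.array(rows);print("handle line",np.polyfit(rows[:,0],rows[:,1],1))
E
```

```text
t 26.85 p [476.7 200.2 251.1] yaw_toolx 1.6799 tilt [0. 0.] q [-1.21  0.27  0.83  1.97 -0.24  1.   -0.16] F [ 0.2 -0.9  0.2] M [ 0.   -0.01 -0.  ] op 0.0
[-61.51909453 243.70774142]
t14 lever 256 [[-10.8, 23.3], [10.2, 91.2]]
25 118.5 -1.8; 35 118.5 0.0; 45 118.5 -2.0; 55 117.3 -0.9; 65 118.1 -0.8; 75 117.5 -0.6; 85 117.7 -1.2; 95 118.6 0.9; 
handle 364 [[-138.4, -10.7], [-32.5, 12.2]] 50.14959860354236
wide 79 [[22.2, -24.7], [43.1, 25.0]] 49.49175094008865
handle line [-0.00204585  0.57222776]
s14 lever 164 [[-11.9, 24.1], [12.1, 91.9]]
25 120.0 5.6; 35 120.1 5.1; 45 119.2 4.4; 55 119.7 4.0; 65 119.3 4.6; 75 120.3 5.7; 85 118.6 4.1; 95 118.3 1.5; 
handle 70 [[-144.1, -12.0], [-67.6, 10.1]] 52.0916241768839
wide 89 [[18.7, -25.4], [44.1, 24.4]] 51.11249167499
handle line [-0.0788223  -9.92285116]
```

View pics/s14c.png

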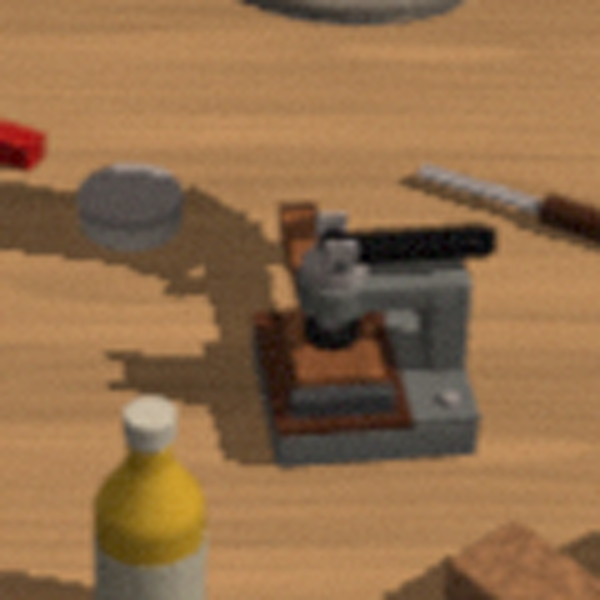

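View pics/t14c.png

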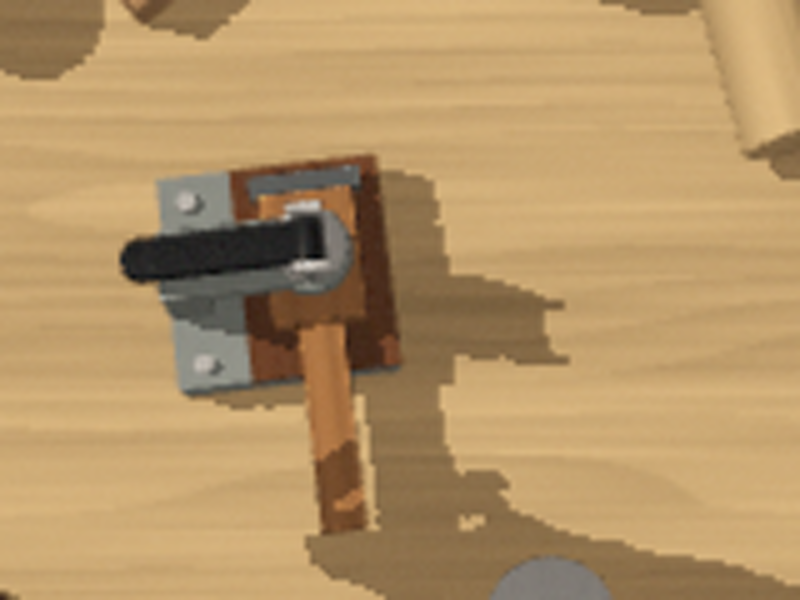

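```bash
python3 - <<'E'
from h import *
W=cloud(pickle.load(open("/tmp/t14.pkl","rb")));Q=cl(W);Z=W[...,2]
k=(Z>112)&(Z<124)&(Q[...,1]>24)&(Q[...,1]<92)&(abs(Q[...,0])<16)
rows=[(y,np.mean([Q[k&(abs(Q[...,1]-y)<2)][:,0].min(),Q[k&(abs(Q[...,1]-y)<2)][:,0].max()])) for y in range(28,90,4) if (k&(abs(Q[...,1]-y)<2)).sum()>3]
print("lever slope",np.polyfit(*np.array(rows).T,1),"z slope",np.polyfit(Q[k][:,1],Z[k],1))
a=pickle.load(open("/tmp/top0.pkl","rb"));b=pickle.load(open("/tmp/t14.pkl","rb"))
d=(np.abs(a["depth"]-b["depth"])>8).astype(np.uint8);d=cv2.morphologyEx(d,cv2.MORPH_OPEN,np.ones((3,3)))
print(cv2.connectedComponentsWithStats(d)[2][1:])
E
```

```text
lever slope [ 0.00464437 -0.39475699] z slope [-2.67394744e-03  1.18178529e+02]
[[  128     0     3     2     6]
 [  239     0     3     2     6]
 [  367     0     3     2     6]
 [  422     0     3     2     6]
 [  443     1     3     3     9]
 [  538     0     3     2     6]
 [  456     2     3     3     9]
 [   56     4     4     3    12]
 [  341    13     3     3     9]
 [  478    18     3     3     9]
 [   51   165   109   255 19028]
 [  257   187    14    18   132]
 [  252   189     6     5    24]
 [  224   195    31    11   266]
 [  355   203    38    66   912]
 [  254   204    20    53   533]
 [  217   411    24     9   173]]
```

```bash
python3 - <<'E'
from h import *
print(finish_job());print(state()["t"])
E
```

```text
the job is handed in; nothing more can be done
None
the job is handed in; nothing more can be done
```

The blank is clamped as asked, and I handed the job in at about 27 s of the 72 s allowed; no verdict came back.

**What I did:** I gripped the blank by its handle and slid it under the pad, wide end first, until it met the stop with about 9 N. Then I turned the upright lever clockwise in a single grasp of about 153°, until the torque jumped from near zero to about 0.85 N m. Last, I folded the lever towards the clamp's +y with the shut fingers, pressing with 23 N against its end stop.

**Last checks:**
- **Blank:** it lies flat, with its top about 20 mm above the bed. It is centred to about 0.6 mm and square to about 0.002 rad, with its wide end within about 1 mm of the stop face.
- **Screw:** the folded lever's top is at 118 mm and it lies along the clamp's +y to within 0.005 rad, which puts the screw at its 3.0 stop. One earlier fit gave 3.18, past the stop, and I took that as noise.
- **Lever:** level to about 0.003 rad. The robot was clear of everything at hand-in.
- **Other things on the bench:** comparing top-camera depth before and after showed changes only at the blank, the clamp and the robot arm itself. The arm hid part of the left side, around the spoon, so that area was not re-checked; I did not work near it.
- **Disagreement:** the scene camera's fits of the handle and the lever were off by several mm. I put this down to its oblique view and relied on the top and wrist cameras, which agreed with each other.

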